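Clamp a print-head cartridge into its cradle

ROBOT

A 6-joint arm with a two-finger parallel gripper is mounted at the origin on the work surface. World frame = base frame: x ahead of the robot, y to its left, z up, the work surface at z = 0. Lengths are in m, angles in rad, forces in N, time in s.
With the tool pointing down it reaches from about 0.375 to 0.825 m from the base axis. Payload 5.5 kg.
Tool frame: the origin (TCP) lies at the very end of the fingers, on their centre line; the grasp point (between the pads) lies 19 mm behind it; x points along the fingers, y is the direction in which the jaws open and shut, and the axes are right-handed (so a half turn about x gives the same grasp; the last joint's range is limited). The gripper opens to 85 mm and grips with 20 to 120 N. Pads are 22 mm wide; open, the fingers measure 114 mm over their backs; the gripper's body (76 mm by 85 mm) begins 54 mm behind the grasp point. The pads swing forward as they close: fully open they stand 13 mm farther back than shut.
Start: joints at [-1.22, 0.314, -0.047, 1.21, 0, 1.571], TCP at [0.206, -0.563, 0.231] pointing down, gripper open.
Joint ranges: [-2.67, 2.67], [-0.69, 1.73], [-1.03, 1.25], [-2.08, 2.16], [-1.42, 1.45], [-3.14, 3.14]. Speed limits (rad/s): [2.39, 2.39, 3.01, 3.14, 3.14, 3.14].

INTERFACE

Orientations are given as [roll, pitch, yaw] about the fixed x, y, z axes, in that order (R = Rz(yaw) Ry(pitch) Rx(roll)).
In Python, from rig import sensors, capture, order, finder gives the robot as it stands.
- The arm moves only by the tool play_rows, never from a script. Its arguments are lists of equal length, an entry for each row: "gripper": the closure, from 0 (fully open) to 1 (shut); "travel": the shift along the tool's x, y, z in m, a list of three; "turn": the turn, a rotation vector about the tool's x, y, z in degrees, a list of three. A call has exactly 8 rows; each row is the pose to reach, as a shift and turn from the pose commanded when the call began, along the tool's axes at that moment; what a row does not reach only later rows make up. A row lasts 1/8 s, in which the tool goes at most 62.5 mm and 10.7 degrees, less where a joint would pass 70% of its speed; a pose out of reach is approached as far as the arm can. A call with a gripper value outside its range is refused whole. The fingers move at their own pace and stop on an object; "newtons" is the grip in N (left out, the last holds). Time passes only in rows, so rows that repeat a pose let the fingers close, or fill a call up. It gives the time, the measured TCP pose, the force and the opening at its end, in the units of the state.
- sensors.sense(): the state, without advancing time (a new reading comes with each control period).
- capture(name): name is "scene" or "top" or "wrist"; returns a dict with "image" (384x512x3 uint8, red, green, blue), "z_map" (384x512 float32, m along the optical axis (not along the pixel's ray), 0 where there is no reading), "fov_y" (degrees; the focal length in pixels is half the picture's height over the tangent of half this angle, whatever the lens; pixels are square), "cx", "cy" (the principal point, pixels), "R" (3x3) and "t" (3): a world point X has camera coordinates R X + t; the wrist camera has in their place "tool_from_camera" (4x4, takes a point from camera to tool coordinates, whose origin is the TCP and whose axes are the tool frame's). Camera axes: x right, y down, z forward; pixel columns grow to the right and rows downward; lengths in m; the calibration is good to about 2 mm. A picture is of the moment at which its call begins: read the wrist's pose just before it.
- order.sign_off(): hands the job in, once; it reports no verdict.
Trained networks look in a picture, given as the dict that the camera call returned (one of the last four; its "shot" number tells which), for a name from the list of things; names that differ only in an ending like _2 or _b are one class to them, and where a whole thing is asked for, a point or a joint stands for the part that bears it (a point fixed in the world has none). Each returns a list of dicts, best first, with "p" (0 to 1); they miss things now and then, are a little off and sometimes report something else, mostly with a low value. They report only what shows in the picture. A call takes as long as a camera call. They do not tell look-alikes from the thing itself.
- finder.trace(picture, name): "mask" (384x512 bool, what is visible of it).
- finder.tip_of(picture, name): "point" ([x, y, z] in m, in world coordinates, good to about 4 mm: a listed point, or the origin of a listed thing).
The state is a dict: "time": time; "joint_pos": joint angles; "joint_vel": joint speeds; "tau": joint torques, N m; "tool_pos": TCP position; "tool_rot": TCP orientation; "force": force on the tool from outside, world axes, zero at the start; "moment": the same for the moment, N m; "opening": finger opening in m.
Only numpy, scipy, OpenCV 4.12 (cv2) and the standard library are available. Lean on these libraries where they do the work, as an engineer would, in place of code of your own. Each camera call takes 0.05 s, during which the arm holds its last target.

TASK

Swing the organizer's flap open far enough that it stays open by itself, and lift out the rectangular print-head cartridge. Stand it down in the pocket of the sloping cradle and let go of it with the clamp still open, then close the hinged clamp all the way so that it drives the cartridge home. Leave the flap open, and do not shift or knock over the other things.

Things in the scene. Friction and masses are not known exactly. Their poses are not given: they have to be found in the camera images.
- organizer: fixed green parts tray, 124 (x) x 224 (y) mm, 4 mm floor, walls up to 30 mm; origin at the centre of its underside, z up, front faces its own -x. A 20 mm high divider at y = 0 makes two compartments: the cartridge stands in one (either), a round tin in the other. A deep clear cover with green edges (the flap, top at 75 mm) closes it.
- flap (a joint): hinge of the organizer's clear flap: 0 closed, 1.85 rad at the open stop, leaning back. Axis along the organizer's y at the far rim; the front edge swings up and away. The hinge is nearly free: let go below about 1.15 rad the flap (140 g) falls shut, beyond it falls open to the stop.
- flap_hinge (a point): point on the flap's hinge axis (organizer frame 62, 0, 30 mm); its axes are the organizer's.
- flap_tab (a point): point on the green tab amid the flap's front edge, 148 mm out from the hinge axis and 26 mm above it when closed; turns with the flap. The tab is a flat tongue 34 mm wide (y), 8 mm thick, sticking out 38 mm, this point 14 mm from its end; 52 to 60 mm above the table when closed. Pinched by its two side edges from above, it pivots between the pads.
- cartridge: print-head cartridge, an upright block 40 (x) x 30 (y) x 64 (z) mm, aluminium with fins below, grey plastic upper part, brass foot 34 x 24 x 6 mm; about 110 g, centre of mass about 33 mm up. Origin at the centre of its underside, z up through its height. Gripped loosely it swings between the pads when tilted. It may go into the cradle either way round.
- cradle: pocket of the fixed sloping aluminium cradle, 43 (x) x 33 (y) mm inside; walls 5 mm thick, 22 mm high on the y sides, 36 mm on the x sides plus lips flaring out 5 mm up to z = 45. Origin at the centre of its hard floor; z points out of the pocket and leans 30 degrees from vertical to its front (robot side); x points up the slope to the back, y is level. Hinge posts at x = 60, y = +-22 mm reach z = 88 mm.
- pad_rest (a point): centre of the cradle's sprung floor pad at rest, 8 mm above the hard floor (cradle frame 0, 0, 8 mm; axes as the cradle's): the cartridge's underside rests here until the clamp is closed. Pushing the pad down takes 2.4 N rising to 4 N, and it springs back when let go.
- clamp (a joint): hinge of the clamp arm: 0 closed (stop; its rubber roller then holds the cartridge's underside 1.5 mm above the hard floor, home), about 2 rad at the start, 2.2 stop. Opened by an angle a, the arm points along the cradle's -x cos(a) + z sin(a). The hinge is stiff (0.55 N m): the arm stays where it is left and needs 5 N at the handle, up to 8 N near the end.
- clamp_hinge (a point): point on the clamp's hinge axis (cradle frame 60, 0, 80 mm); the axis is the cradle's y; its axes are the cradle's.
- clamp_grip (a point): centre of the black handle block at the end of the clamp arm, 122 mm from the hinge axis; the block is 40 mm along the arm, 30 mm wide (y), 12 mm thick. Pinched by its two sides it pivots between the pads; the arm's z face (upper side when closed) can be pressed too.
- tin: bystander: round metal tin, 39 mm diameter and 34 mm high, standing in the other compartment of the organizer; origin at its underside
- boat: bystander: small black printed toy boat, about 55 x 30 x 41 mm; origin at its underside
- bed_clip: bystander: small aluminium spring clip, 44 x 24 x 14 mm; origin at its underside
- nozzle_jar: bystander: glass jar with steel cap, full of brass nozzles, 50 mm diameter, 64 mm high; origin at its underside
- screwdriver: bystander: stainless precision screwdriver lying down, 150 mm long
- glue_stick: bystander: white upright glue stick, 24 mm diameter, 75 mm high; origin at its underside
- screw_box: bystander: small cardboard box, 70 x 50 x 30 mm; origin at its underside
There are look-alikes about, which are no part of the job. What is shaped like the part that bears cradle but pink or purple is not meant.

How it is judged:
By the outcome, as a careful person would: the job done as asked, in the order asked, and still so for the second after the job is handed in, with the robot touching nothing.
It also fails if it takes over 72 s, if anything falls off the work surface, if the arm or the gripper's body presses on something with over 40 N, if the wrist force passes 120 N, or if a joint passes its speed limit or range.

## Working session

There is one attempt and no reset: what is moved stays moved. The work goes in short steps, Python scripts to look and compute and a tool call to move; the robot and the scene stay as the last step left them, time stands still between calls to the robot, and variables do not carry over. Pictures are saved under pics/ and viewed, and the job is handed in when it is done.

Besides the shell and the picture viewer there is one more tool, called after ">>>" by a JSON object that holds its "method" and its "body". play_rows: Moves the arm, as the interface text tells. Its arguments: {"type":"object","properties":{"gripper":{"type":"array"},"travel":{"type":"array"},"turn":{"type":"array"},"newtons":{"type":"number"}},"required":["gripper","travel","turn"]}

```bash
ls; mkdir -p pics; cat > h.py <<'E'
import numpy as np, cv2
from scipy.spatial.transform import Rotation as Rn
from rig import sensors, capture, order, finder
def save(c,n,s=1.0,crop=None):
    im=c["image"][:,:,::-1]
    if crop: u0,v0,u1,v1=crop; im=im[v0:v1,u0:u1]
    im=cv2.resize(im,None,fx=s,fy=s,interpolation=cv2.INTER_CUBIC)
    cv2.imwrite("pics/"+n+".png",im)
def foc(c): return 192/np.tan(np.radians(c["fov_y"]/2))
def cloud(c,s=None):
    f=foc(c); z=c["z_map"]; v,u=np.indices(z.shape)
    P=np.stack([(u-c["cx"])/f*z,(v-c["cy"])/f*z,z],-1)
    if "R" in c: W=(P-np.array(c["t"]))@np.array(c["R"])
    else:
        T=np.array(c["tool_from_camera"]); P=P@T[:3,:3].T+T[:3,3]
        W=P@Rn.from_euler('xyz',s["tool_rot"]).as_matrix().T+np.array(s["tool_pos"])
    W[z==0]=np.nan
    return W
def proj(c,X):
    p=np.array(c["R"])@np.array(X)+np.array(c["t"]); f=foc(c)
    return p[0]/p[2]*f+c["cx"],p[1]/p[2]*f+c["cy"]
E
python3 - <<'E'
from h import *
s=sensors.sense(); print({k:np.round(v,3) for k,v in s.items()})
for n in("scene","top"):
    c=capture(n); save(c,n+"0",1.5)
    for o in ["organizer","flap_hinge","flap_tab","cartridge","cradle","pad_rest","clamp_hinge","clamp_grip","tin"]:
        print(n,o,[(np.round(d["p"],2),np.round(d["point"],3)) for d in finder.tip_of(c,o)][:3])
E
```

```text
pics
{'time': np.float64(0.0), 'joint_pos': array([-1.22 ,  0.314, -0.048,  1.21 , -0.   ,  1.571]), 'joint_vel': array([ 0.   , -0.001,  0.   , -0.002, -0.   , -0.001]), 'tau': array([ 1.0000e-03, -5.3959e+01,  3.3975e+01,  1.9000e-02,  0.0000e+00,
        0.0000e+00]), 'tool_pos': array([ 0.206, -0.563,  0.23 ]), 'tool_rot': array([-1.549,  1.569,  1.943]), 'force': array([ 0.608, -0.304,  0.081]), 'moment': array([-0.022, -0.015, -0.041]), 'opening': np.float64(0.085)}
scene organizer [(np.float64(0.84), array([ 0.544,  0.175, -0.001]))]
scene flap_hinge [(np.float64(0.9), array([0.607, 0.178, 0.029]))]
scene flap_tab [(np.float64(0.98), array([0.46 , 0.165, 0.048])), (np.float64(0.49), array([0.468, 0.423, 0.001]))]
scene cartridge [(np.float64(0.54), array([0.47 , 0.421, 0.002]))]
scene cradle [(np.float64(0.83), array([ 0.287, -0.23 ,  0.044])), (np.float64(0.62), array([0.295, 0.248, 0.044])), (np.float64(0.6), array([ 0.559, -0.197,  0.049]))]
scene pad_rest [(np.float64(0.74), array([ 0.638, -0.451, -0.003])), (np.float64(0.72), array([0.29 , 0.245, 0.049])), (np.float64(0.6
[... 809 characters left out ...]
281, -0.23 ,  0.047])), (np.float64(0.74), array([ 0.554, -0.195,  0.043]))]
top pad_rest [(np.float64(0.94), array([ 0.286, -0.234,  0.051])), (np.float64(0.64), array([0.29 , 0.244, 0.053])), (np.float64(0.61), array([ 0.553, -0.202,  0.052]))]
top clamp_hinge [(np.float64(0.91), array([0.307, 0.25 , 0.14 ])), (np.float64(0.83), array([ 0.296, -0.228,  0.146])), (np.float64(0.66), array([ 0.57 , -0.193,  0.146]))]
top clamp_grip [(np.float64(0.87), array([ 0.197, -0.257,  0.085])), (np.float64(0.68), array([ 0.795,  0.046, -0.004])), (np.float64(0.62), array([0.198, 0.231, 0.08 ]))]
top tin [(np.float64(0.57), array([0.466, 0.423, 0.002])), (np.float64(0.44), array([0.54 , 0.177, 0.   ]))]
```

View pics/scene0.png

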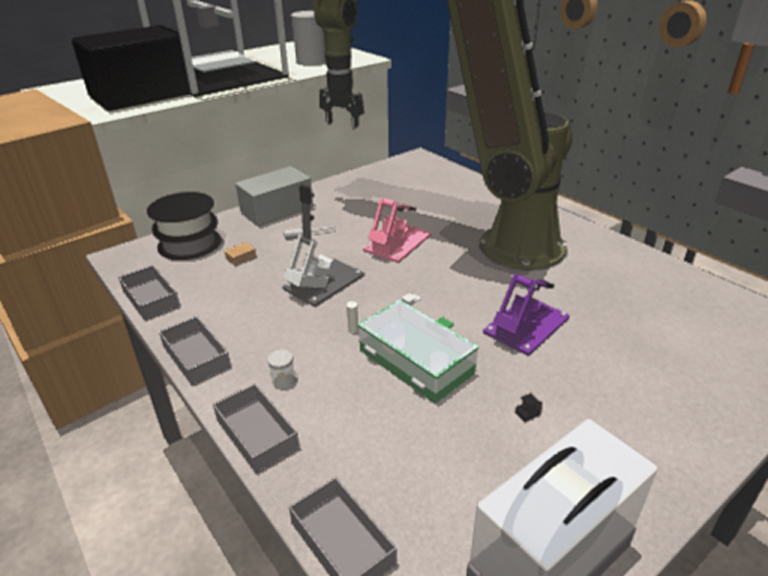

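View pics/top0.png

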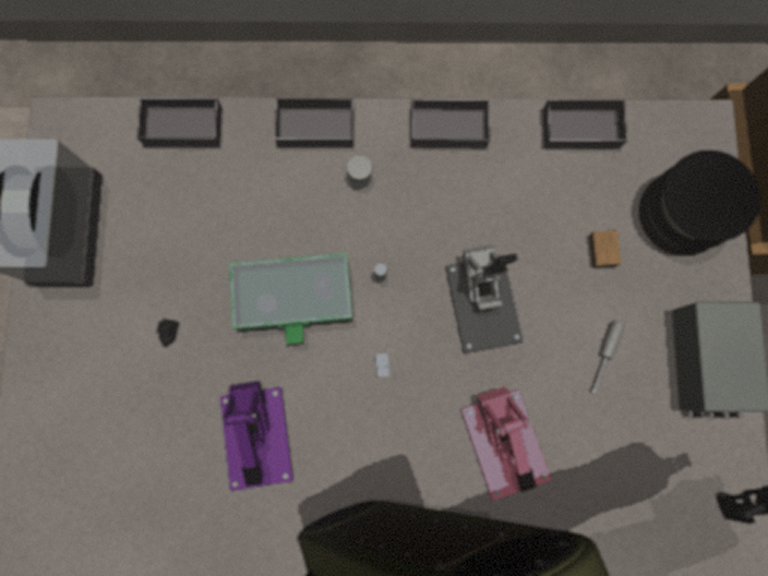

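```bash
python3 - <<'E'
from h import *
c=capture("scene"); save(c,"sc_org",5,(225,190,330,275)); save(c,"sc_cr",6,(180,115,250,210))
t=capture("top"); save(t,"tp_org",6,(145,160,240,240)); save(t,"tp_cr",6,(290,155,355,240))
for nm,cc in(("scene",c),("top",t)):
    W=cloud(cc)
    for o in ["organizer","flap_tab","cradle"]:
        for d in finder.trace(cc,o)[:3]:
            m=d["mask"]; p=W[m]; p=p[~np.isnan(p[:,0])]
            print(nm,o,round(d["p"],2),m.sum(),np.argwhere(m).mean(0).round(),np.round(np.median(p,0),3),np.round(np.percentile(p,[2,98],axis=0),3).tolist())
    # green fit
    hsv=cv2.cvtColor(cc["image"],cv2.COLOR_RGB2HSV)
    g=(hsv[...,0]>50)&(hsv[...,0]<80)&(hsv[...,1]>90)
    k=g&(np.abs(W[...,0]-.54)<.15)&(np.abs(W[...,1]-.177)<.16)
    p=W[k]; print(len(p), np.percentile(p[:,2],[5,50,95]).round(3))
    q=p[(p[:,2]>.066)]; 
    if len(q)>10: print("rim rect",cv2.minAreaRect((q[:,:2]*1000).astype(np.float32)))
    # cradle plate
W=cloud(t)
k=(np.abs(W[...,0]-.53)<.13)&(np.abs(W[...,1]+.197)<.1)&(W[...,2]>.003)&(W[...,2]<.3)
p=W[k]; print("plate",len(p),np.percentile(p[:,2],[5,25,50,75]).round(3),cv2.minAreaRect((p[p[:,2]<.03][:,:2]*1000).astype(np.float32)))
E
```

```text
scene organizer 0.56 3288 [233. 279.] [0.566 0.203 0.072] [[0.476, 0.071, 0.002], [0.615, 0.291, 0.076]]
scene organizer 0.47 209 [169. 160.] [ 0.647 -0.43   0.025] [[0.61, -0.468, 0.0], [0.678, -0.42, 0.031]]
scene flap_tab 0.68 2747 [230. 279.] [0.558 0.197 0.072] [[0.468, 0.07, 0.032], [0.614, 0.291, 0.076]]
scene cradle 0.68 526 [150. 260.] [ 0.304 -0.215  0.075] [[0.196, -0.36, -0.002], [0.359, -0.184, 0.15]]
scene cradle 0.66 861 [168. 205.] [ 0.574 -0.185  0.084] [[0.517, -0.327, 0.001], [0.632, -0.159, 0.274]]
scene cradle 0.6 789 [204. 347.] [0.317 0.255 0.077] [[0.207, 0.224, 0.029], [0.371, 0.283, 0.15]]
75 [0.008 0.057 0.074]
rim rect ((600.80712890625, 189.92242431640625), (69.26326751708984, 233.58970642089844), 23.04694366455078)
top organizer 0.71 3847 [196. 194.] [0.539 0.17  0.075] [[0.464, 0.063, 0.02], [0.609, 0.28, 0.08]]
top flap_tab 0.79 3623 [195. 193.] [0.539 0.171 0.075] [[0.468, 0.065, 0.058], [0.606, 0.279, 0.08]]
top cradle 0.84 1268 [287. 339.] [ 0.293 -0.231  0.085] [[0.191, -0.27, 0.013], [0.355, -0.189, 0.154]]
top cradle 0.73 989 [183. 323.] [ 0.564 -0.193  0.07 ] [[0.518, -0.235, 0.008], [0.632, -0.164, 0.283]]
top cradle 0.55 1354 [283. 165.] [0.301 0.237 0.083] [[0.195, 0.217, 0.011], [0.367, 0.281, 0.153]]
159 [0.057 0.06  0.068]
rim rect ((480.8677673339844, 168.67721557617188), (4.9967498779296875, 48.2148551940918), 4.298703193664551)
plate 2991 [0.004 0.01  0.013 0.054] ((530.5278930664062, -197.0562286376953), (199.70510864257812, 256.5313415527344), 89.99345397949219)
```

```bash
python3 - <<'E'
import cv2,numpy as np
f=[cv2.imread(f"pics/{n}.png") for n in("sc_org","tp_org","sc_cr","tp_cr")]
f=[cv2.resize(i,(int(i.shape[1]*290/i.shape[0]),290)) for i in f]
r=[np.hstack(f[:2]),np.hstack(f[2:])]
w=max(i.shape[1] for i in r); r=[cv2.copyMakeBorder(i,0,0,0,w-i.shape[1],0) for i in r]
cv2.imwrite("pics/m0.png",np.vstack(r))
E
```

```text
(no output)
```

View pics/m0.png

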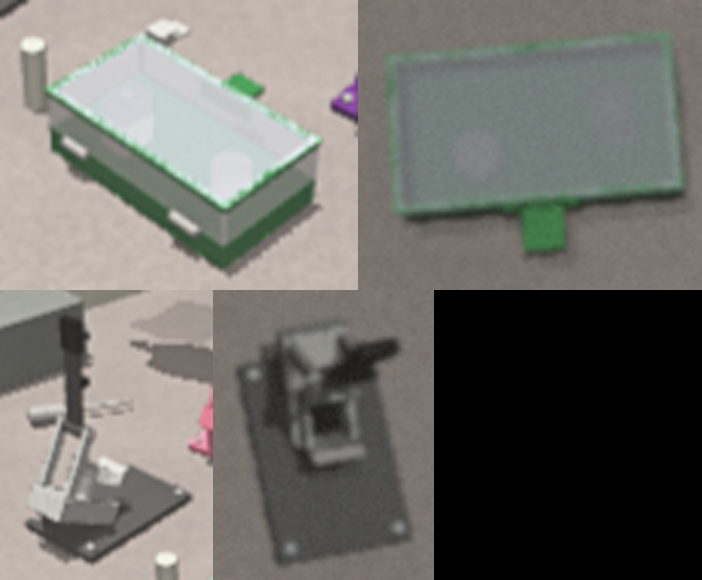

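```bash
python3 - <<'E'
from h import *
t=capture("top"); W=cloud(t)
k=(np.abs(W[...,0]-.54)<.12)&(np.abs(W[...,1]-.177)<.16)&(W[...,2]>.068)&(W[...,2]<.09)
print("flap",cv2.minAreaRect((W[k][:,:2]*1000).astype(np.float32)),np.median(W[k][:,2]))
im=cv2.cvtColor(t["image"],cv2.COLOR_RGB2GRAY)
k=(np.abs(W[...,0]-.52)<.13)&(np.abs(W[...,1]+.197)<.07)&(W[...,2]>.0)&(W[...,2]<.022)&(im<85)
n,l,st,_=cv2.connectedComponentsWithStats(k.astype(np.uint8)); i=1+np.argmax(st[1:,4]); m=l==i
print("plate",m.sum(),np.median(W[m][:,2]),cv2.minAreaRect((W[m][:,:2]*1000).astype(np.float32)))
# front edge line & side lines
hsv=cv2.cvtColor(t["image"],cv2.COLOR_RGB2HSV)
g=(hsv[...,0]>50)&(hsv[...,0]<85)&(hsv[...,1]>120)
k=g&(W[...,0]<.475)&(W[...,0]>.4)&(np.abs(W[...,1]-.165)<.05)
p=W[k];print("tab",len(p),p.mean(0),p.min(0),p.max(0),cv2.minAreaRect((p[:,:2]*1000).astype(np.float32)))
for nm,r in(("plate",m),):
    vis=t["image"].copy(); vis[m]=[255,0,0]; cv2.imwrite("pics/pl.png",cv2.resize(vis[150:245,285:360,::-1],None,fx=6,fy=6))
E
```

```text
flap ((543.2523193359375, 172.68125915527344), (130.2515411376953, 225.90301513671875), 5.317741870880127) 0.07479040582103104
plate 1501 0.012082387918212163 ((530.431640625, -204.06024169921875), (181.23208618164062, 120.46504974365234), 10.651934623718262)
tab 24 [0.46165599 0.16818236 0.05944511] [0.44923626 0.15338724 0.05426755] [0.47492886 0.17707083 0.06361956] ((462.6839599609375, 165.83360290527344), (25.969465255737305, 22.637699127197266), 5.8871283531188965)
```

View pics/pl.png

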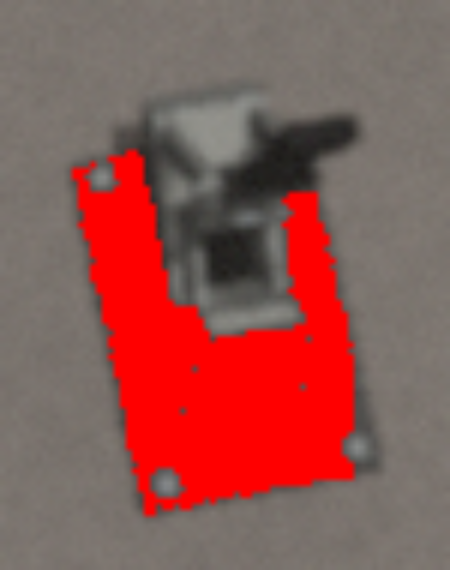

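```bash
cat >> h.py <<'E'
def RT(xa,ya):
    x=np.array(xa,float); x/=np.linalg.norm(x); y=np.array(ya,float); y-=x*(x@y); y/=np.linalg.norm(y)
    return np.stack([x,y,np.cross(x,y)],1)
def rel(P,R,s=None,grasp=False):
    """P: wanted TCP (or grasp point) world; returns travel(m), turn(deg)"""
    s=s or sensors.sense(); R0=Rn.from_euler('xyz',s["tool_rot"]).as_matrix()
    P=np.array(P,float)
    if grasp: P=P+0.019*R[:,0]
    return (R0.T@(P-np.array(s["tool_pos"]))).round(4), np.degrees(Rn.from_matrix(R0.T@R).as_rotvec()).round(1)
YO=np.radians(5.3); OX=np.array([np.cos(YO),np.sin(YO),0]); OY=np.array([-np.sin(YO),np.cos(YO),0])
ORG=np.array([.542,.1745,0])
YC=np.radians(10.7)
def st():
    s=sensors.sense(); print(round(float(s["time"]),2),np.round(s["tool_pos"],4),"F",np.round(s["force"],1),"open",round(float(s["opening"]),4),"q",np.round(s["joint_pos"],2)); return s
E
python3 - <<'E'
from h import *
s=st(); R0=Rn.from_euler('xyz',s["tool_rot"]).as_matrix(); print(R0.round(3))
tab=ORG-.086*OX+.056*np.array([0,0,1]); print(tab)
for sg in(1,-1):
    R=RT([0,0,-1],sg*OY); print(sg, rel(tab+[0,0,.08],R,s,True), rel([.36,-.2,.33],R0,s))
E
```

```text
1.45 [ 0.2062 -0.5635  0.2313] F [-0.3  0.3 -0.1] open 0.0854 q [-1.22  0.31 -0.05  1.21  0.    1.57]
[[ 0.     0.344 -0.939]
 [-0.    -0.939 -0.344]
 [-1.     0.    -0.   ]]
[0.45636768 0.16655613 0.056     ]
1 (array([ 0.1143, -0.5996, -0.4858]), array([-165.2,    0. ,   -0. ])) (array([-0.0987, -0.2885, -0.2693]), array([0., 0., 0.]))
-1 (array([ 0.1143, -0.5996, -0.4858]), array([14.8, -0. , -0. ])) (array([-0.0987, -0.2885, -0.2693]), array([0., 0., 0.]))
```

>>> {"method": "play_rows", "body": {"gripper": [0,0,0,0,0,0,0,0], "travel": [[-0.05,-0.03,-0.03],[-0.08,-0.07,-0.07],[-0.11,-0.11,-0.11],[-0.13,-0.15,-0.16],[-0.13,-0.19,-0.21],[-0.13,-0.23,-0.26],[-0.13,-0.26,-0.295],[-0.13,-0.274,-0.307]], "turn": [[0,0,0],[0,0,0],[0,0,0],[0,0,0],[0,0,0],[0,0,0],[0,0,0],[0,0,0]]}}

```text
time: 2.45
tool_pos: [0.4015, -0.198, 0.3615]
tool_rot: [-3.111, 1.57, 0.385]
force: [0.2, -0.3, -0.2]
opening: 0.0855
```

```bash
python3 - <<'E'
from h import *
s=st(); c=capture("wrist"); save(c,"w1",1.5); print(np.round(c["tool_from_camera"],3),c["fov_y"])
for o in ["cradle","pad_rest","clamp_hinge","clamp_grip"]:
    print(o,[(np.round(d["p"],2),np.round(d["point"],3)) for d in finder.tip_of(c,o)][:3])
E
```

```text
2.45 [ 0.4015 -0.198   0.3615] F [ 0.2 -0.3 -0.2] open 0.0855 q [-0.46  0.   -0.12  1.45  0.    2.33]
[[ 0.    -0.295  0.956 -0.144]
 [ 1.    -0.    -0.    -0.   ]
 [ 0.     0.956  0.295 -0.075]
 [ 0.     0.     0.     1.   ]] 59.8647452181421
cradle [(np.float64(0.93), array([ 0.558, -0.197,  0.046])), (np.float64(0.9), array([ 0.288, -0.23 ,  0.043]))]
pad_rest [(np.float64(0.77), array([ 0.281, -0.227,  0.052])), (np.float64(0.69), array([ 0.552, -0.199,  0.054]))]
clamp_hinge [(np.float64(0.59), array([ 0.296, -0.224,  0.145]))]
clamp_grip [(np.float64(0.77), array([ 0.196, -0.261,  0.082]))]
```

View pics/w1.png

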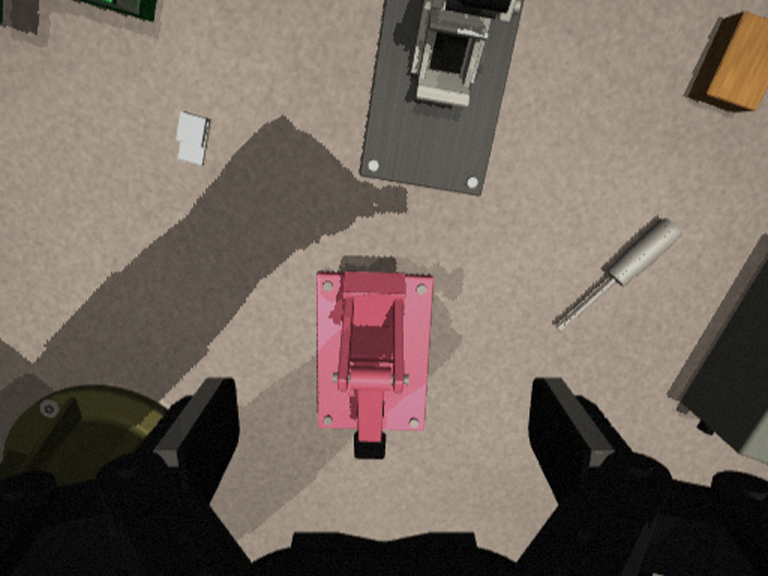

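```bash
python3 - <<'E'
from h import *
s=st()
tab=ORG-.089*OX; print(rel([tab[0],tab[1],.18],RT([0,0,-1],OY),s))
E
```

```text
2.7 [ 0.4001 -0.2012  0.3614] F [ 0.2 -0.   0.1] open 0.0855 q [-0.47  0.   -0.12  1.45 -0.    2.33]
(array([ 0.1812, -0.3269, -0.1762]), array([-165.2,    0. ,    0. ]))
```

>>> {"method": "play_rows", "body": {"gripper": [0,0,0,0,0,0,0,0], "travel": [[0.0,-0.03,-0.015],[0.01,-0.06,-0.03],[0.02,-0.1,-0.05],[0.03,-0.14,-0.07],[0.04,-0.18,-0.09],[0.06,-0.22,-0.11],[0.08,-0.26,-0.13],[0.1,-0.29,-0.15]], "turn": [[-10.6,0,0],[-21.2,0,0],[-31.8,0,0],[-42.4,0,0],[-53,0,0],[-63.6,0,0],[-74.2,0,0],[-84.8,0,0]]}}

```text
time: 3.7
tool_pos: [0.442, 0.1236, 0.2608]
tool_rot: [1.156, 1.57, -0.15]
force: [0.1, -0.2, 0.2]
opening: 0.0859
```

```bash
python3 - <<'E'
from h import *
s=st()
tab=ORG-.089*OX; print(rel([tab[0],tab[1],.14],RT([0,0,-1],OY),s))
E
```

```text
3.7 [0.442  0.1236 0.2608] F [ 0.1 -0.2  0.2] open 0.0859 q [ 0.27  0.04 -0.31  1.22 -0.    1.58]
(array([ 0.1208,  0.0221, -0.0382]), array([-80.1,   0. ,  -0. ]))
```

>>> {"method": "play_rows", "body": {"gripper": [0,0,0,0,0,0,0,0], "travel": [[0.01,0.0,-0.005],[0.03,0.005,-0.01],[0.05,0.01,-0.015],[0.07,0.013,-0.02],[0.085,0.016,-0.025],[0.1,0.019,-0.03],[0.11,0.021,-0.035],[0.12,0.022,-0.038]], "turn": [[-10.6,0,0],[-21,0,0],[-31.5,0,0],[-42,0,0],[-52.5,0,0],[-63,0,0],[-73,0,0],[-80.1,0,0]]}}

```text
time: 4.7
tool_pos: [0.4537, 0.1644, 0.1408]
tool_rot: [-1.929, 1.571, -1.84]
force: [0.5, 1.1, -0.2]
opening: 0.0855
```

```bash
python3 - <<'E'
from h import *
s=st(); c=capture("wrist"); save(c,"w2",1.5); W=cloud(c,s)
for o in ["flap_tab","flap_hinge","organizer","cartridge"]:
    print(o,[(np.round(d["p"],2),np.round(d["point"],3)) for d in finder.tip_of(c,o)][:3])
hsv=cv2.cvtColor(c["image"],cv2.COLOR_RGB2HSV)
g=(hsv[...,0]>50)&(hsv[...,0]<85)&(hsv[...,1]>120)&(W[...,0]<.48)&(W[...,2]>.045)
p=W[g]; print(len(p),p.mean(0),cv2.minAreaRect((p[:,:2]*1000).astype(np.float32)),np.median(p[:,2]))
E
```

```text
4.7 [0.4537 0.1644 0.1408] F [ 0.5  1.1 -0.2] open 0.0855 q [ 0.35  0.15 -0.47  0.95 -0.    0.26]
flap_tab [(np.float64(0.77), array([0.456, 0.168, 0.057])), (np.float64(0.71), array([ 0.542,  0.177, -0.001]))]
flap_hinge []
organizer [(np.float64(0.92), array([ 0.542,  0.175, -0.002])), (np.float64(0.23), array([0.406, 0.   , 0.003]))]
cartridge []
4799 [0.4610988  0.1755624  0.09664991] ((456.13555908203125, 187.95928955078125), (47.5408821105957, 188.4751739501953), 0.3357655107975006) 0.06237611479008598
```

View pics/w2.png

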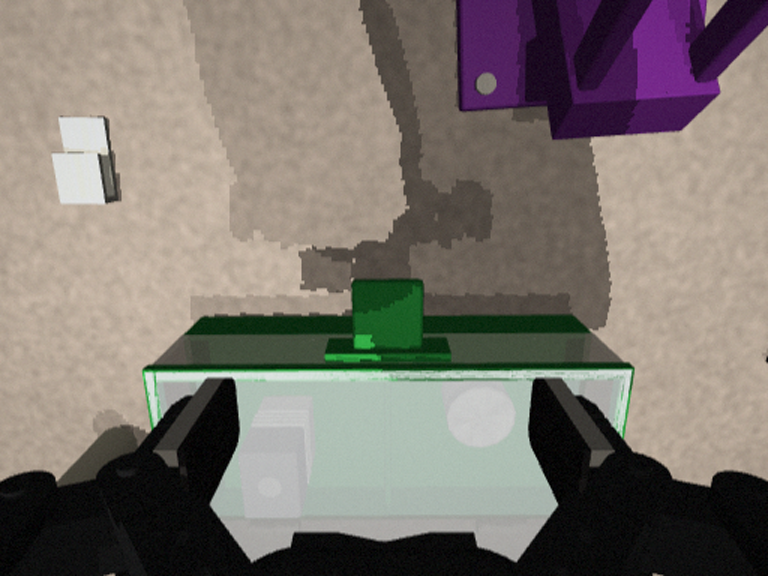

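>>> {"method": "play_rows", "body": {"gripper": [0,0,0.2,0.3,0.4,1,1,1], "travel": [[0.03,0,0],[0.06,0,0],[0.08,0,0],[0.095,0,0],[0.101,0,0],[0.102,0,0],[0.102,0,0],[0.102,0,0]], "turn": [[0,0,0],[0,0,0],[0,0,0],[0,0,0],[0,0,0],[0,0,0],[0,0,0],[0,0,0]], "newtons": 35}}

```text
time: 5.95
tool_pos: [0.4532, 0.1661, 0.0398]
tool_rot: [1.057, 1.57, 1.144]
force: [-0.5, 2.0, -0.3]
opening: 0.0334
```

```bash
python3 - <<'E'
from h import *
s=st(); c=capture("wrist"); save(c,"w3",1.5)
# arc: rotate grasp point about hinge
R0=Rn.from_euler('xyz',s["tool_rot"]).as_matrix()
g=np.array(s["tool_pos"])-.019*R0[:,0]
hin=ORG+.062*OX; hin[2]=.03
d=g-hin; print("grasp",g,"r",np.linalg.norm(d),d@OX,d@OY)
for th in np.arange(.1,1.5,.1):
    # front edge up: rotate about +OY (x->? )
    n=hin+Rn.from_rotvec(OY*th).apply(d)
    print(round(th,2),(R0.T@(n-g)).round(4))
E
```

```text
5.95 [0.4532 0.1661 0.0398] F [-0.5  2.  -0.3] open 0.0334 q [ 0.35  0.26 -0.59  0.71  0.    0.26]
grasp [0.45323368 0.16609809 0.05877323] r 0.1538770662606606 -0.15116290795044077 -0.00016659362747898995
0.1 [-0.0149  0.      0.0036]
0.2 [-0.0295  0.0001  0.0087]
0.3 [-0.0434  0.0001  0.0153]
0.4 [-0.0566  0.0002  0.0232]
0.5 [-0.0689  0.0002  0.0323]
0.6 [-0.0803  0.0003  0.0427]
0.7 [-0.0906  0.0004  0.0541]
0.8 [-0.0997  0.0004  0.0665]
0.9 [-0.1075  0.0005  0.0798]
1.0 [-0.1139  0.0006  0.0938]
1.1 [-0.1189  0.0007  0.1083]
1.2 [-0.1225  0.0007  0.1233]
1.3 [-0.1245  0.0008  0.1385]
1.4 [-0.125   0.0009  0.1539]
```

View pics/w3.png

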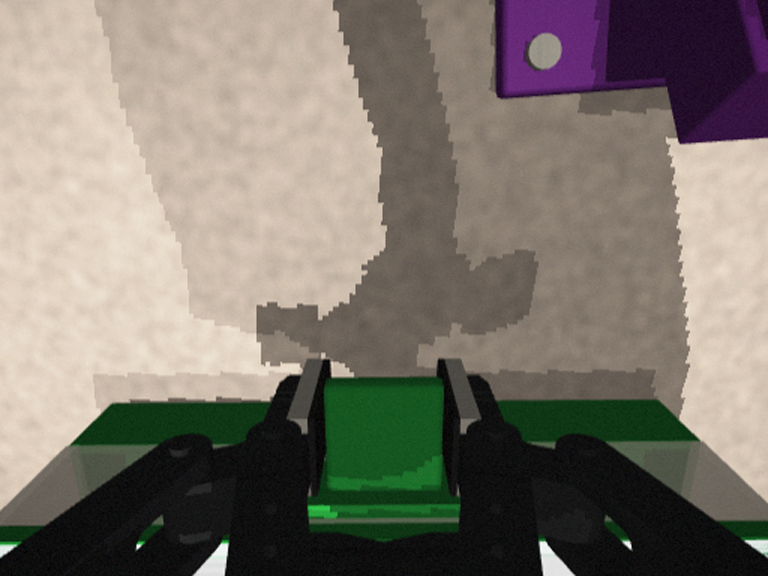

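>>> {"method": "play_rows", "body": {"gripper": [1,1,1,1,1,1,1,1], "travel": [[-0.015,0,0.0036],[-0.0295,0,0.0087],[-0.0434,0,0.0153],[-0.0566,0,0.0232],[-0.0689,0,0.0323],[-0.0803,0,0.0427],[-0.0906,0,0.0541],[-0.0997,0,0.0665]], "turn": [[0,0,0],[0,0,0],[0,0,0],[0,0,0],[0,0,0],[0,0,0],[0,0,0],[0,0,0]]}}

```text
time: 7.0
tool_pos: [0.5192, 0.1723, 0.1396]
tool_rot: [2.093, 1.569, 2.181]
force: [-0.5, 6.6, -4.9]
opening: 0.0332
```

```bash
python3 - <<'E'
from h import *
s=st(); c=capture("scene"); save(c,"s4",4,(210,140,350,270))
E
```

```text
7.0 [0.5192 0.1723 0.1396] F [-0.5  6.6 -4.9] open 0.0332 q [ 0.32  0.27 -0.32  0.98  0.    0.23]
```

View pics/s4.png

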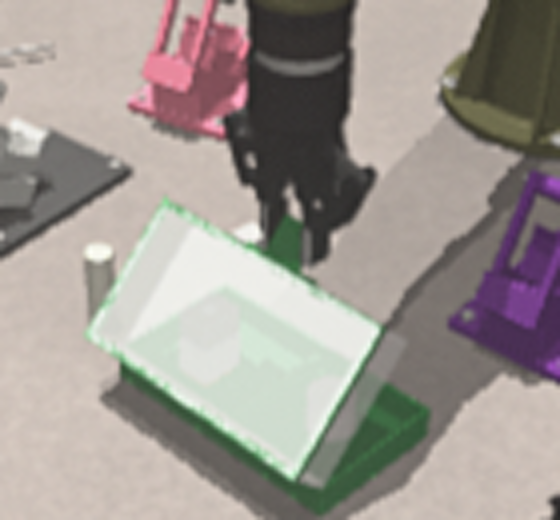

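>>> {"method": "play_rows", "body": {"gripper": [1,1,1,1,1,1,1,1], "travel": [[-0.0078,0,0.0133],[-0.0142,0,0.0273],[-0.0192,0,0.0418],[-0.0228,0,0.0568],[-0.0248,0,0.072],[-0.0253,0,0.083],[-0.0253,0,0.088],[-0.0253,0,0.09]], "turn": [[0,0,0],[0,0,0],[0,0,0],[0,0,0],[0,0,0],[0,0,0],[0,0,0],[0,0,0]]}}

```text
time: 8.05
tool_pos: [0.6089, 0.1808, 0.1653]
tool_rot: [1.713, 1.568, 1.801]
force: [-3.2, 7.4, 1.9]
opening: 0.033
```

```bash
python3 - <<'E'
from h import *
s=st(); c=capture("scene"); save(c,"s5",4,(210,120,350,270))
E
```

```text
8.05 [0.6089 0.1808 0.1653] F [-3.2  7.4  1.9] open 0.033 q [ 0.29  0.41 -0.06  1.1   0.    0.2 ]
```

View pics/s5.png

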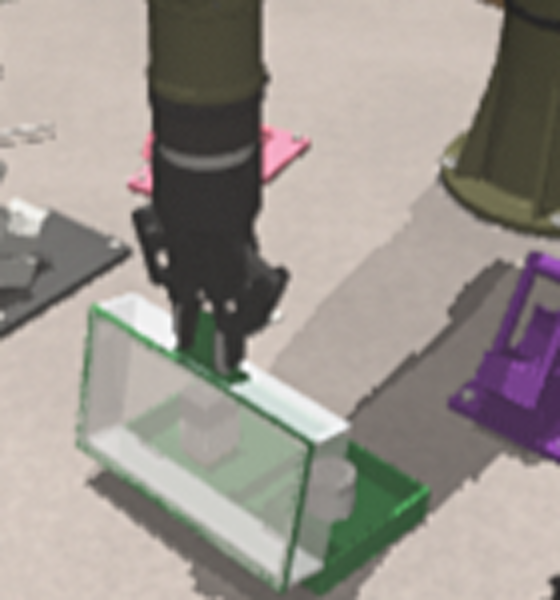

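>>> {"method": "play_rows", "body": {"gripper": [0,0,0,0,0,0,0,0], "travel": [[0,0,0],[0,0,0],[-0.01,0,0],[-0.04,0,0],[-0.07,0,-0.03],[-0.095,-0.02,-0.06],[-0.095,-0.04,-0.08],[-0.095,-0.052,-0.1]], "turn": [[0,0,0],[0,0,0],[0,0,0],[0,0,0],[0,0,0],[0,0,0],[0,0,0],[0,0,0]]}}

```text
time: 9.1
tool_pos: [0.5137, 0.1177, 0.2608]
tool_rot: [-0.219, 1.569, -0.133]
force: [-0.9, -0.3, -0.1]
opening: 0.0858
```

```bash
python3 - <<'E'
from h import *
s=st(); c=capture("wrist"); save(c,"w6",1.5); W=cloud(c,s)
for o in ["cartridge","tin","organizer"]:
    print(o,[(np.round(d["p"],2),np.round(d["point"],3)) for d in finder.tip_of(c,o)][:3])
d=finder.trace(c,"cartridge")
for e in d[:2]:
    p=W[e["mask"]]; p=p[~np.isnan(p[:,0])]; print(e["p"],e["mask"].sum(),np.argwhere(e["mask"]).mean(0))
    z=np.percentile(p[:,2],98); q=p[np.abs(p[:,2]-z)<.006]; print("top z",z,len(q),q.mean(0),cv2.minAreaRect((q[:,:2]*1000).astype(np.float32)))
c=capture("scene"); save(c,"s6",4,(210,140,350,270))
E
```

```text
9.1 [0.5137 0.1177 0.2608] F [-0.9 -0.3 -0.1] open 0.0858 q [ 0.23  0.16 -0.17  1.23 -0.    0.14]
cartridge [(np.float64(0.84), array([0.554, 0.114, 0.007]))]
tin [(np.float64(0.65), array([0.526, 0.227, 0.006]))]
organizer [(np.float64(0.94), array([ 0.544,  0.176, -0.001]))]
0.82 1273 [196.96386489 249.12490181]
top z 0.07022834147484683 972 [0.55343396 0.11456384 0.06865126] ((554.9733276367188, 115.03369140625), (40.28318786621094, 29.622432708740234), 6.162128448486328)
```

View pics/w6.png

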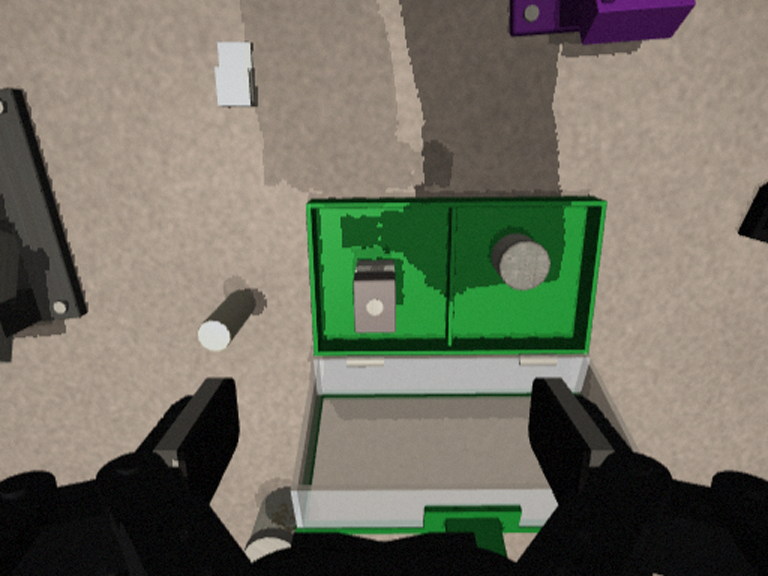

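View pics/s6.png

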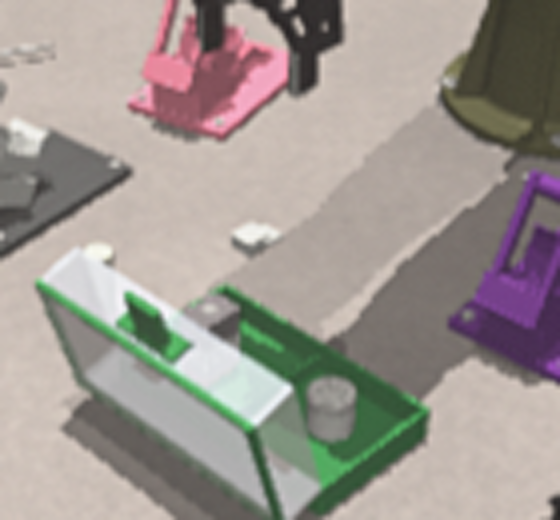

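```bash
python3 - <<'E'
from h import *
s=st(); c=capture("wrist"); W=cloud(c,s)
print("glue",np.nanmedian(W[218:228,138:148].reshape(-1,3),0))
y=np.radians(5.8); R=RT([0,0,-1],[-np.sin(y),np.cos(y),0])
print(rel([.5545,.1148,.034],R,s))
E
```

```text
9.4 [0.5147 0.1191 0.2596] F [ 0.2  0.6 -0.3] open 0.0853 q [ 0.23  0.17 -0.17  1.23 -0.    0.14]
glue [0.58345078 0.00582988 0.07578854]
(array([ 0.2257, -0.0077,  0.0391]), array([-0.8,  0.1, -0. ]))
```

>>> {"method": "play_rows", "body": {"gripper": [0.25,0.25,0.25,0.25,0.25,0.25,0.25,0.25], "travel": [[0.03,-0.008,0.039],[0.08,-0.008,0.039],[0.12,-0.008,0.039],[0.15,-0.008,0.039],[0.18,-0.008,0.039],[0.205,-0.008,0.039],[0.22,-0.008,0.039],[0.225,-0.008,0.039]], "turn": [[-0.8,0,0],[-0.8,0,0],[-0.8,0,0],[-0.8,0,0],[-0.8,0,0],[-0.8,0,0],[-0.8,0,0],[-0.8,0,0]]}}

```text
time: 10.45
tool_pos: [0.5531, 0.1143, 0.0333]
tool_rot: [-3.029, 1.569, -2.927]
force: [-0.7, -0.7, 0.4]
opening: 0.0636
```

```bash
python3 - <<'E'
from h import *
s=st(); c=capture("wrist"); save(c,"w7",1.5)
E
```

```text
10.45 [0.5531 0.1143 0.0333] F [-0.7 -0.7  0.4] open 0.0636 q [ 0.2   0.41 -0.4   0.77 -0.    0.1 ]
```

View pics/w7.png

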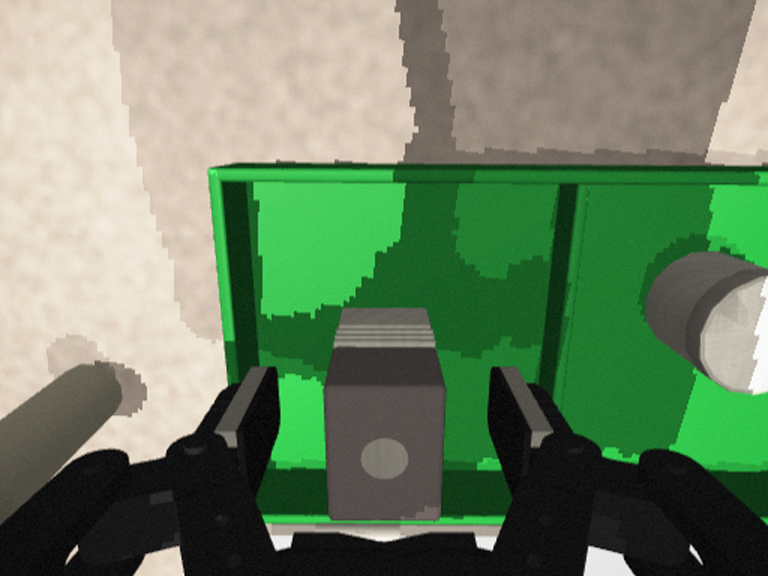

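>>> {"method": "play_rows", "body": {"gripper": [1,1,1,1,1,1,1,1], "travel": [[0,0,0],[0,0,0],[0,0,0],[0,0,0],[-0.005,0,0],[-0.015,0,0],[-0.03,0,0],[-0.045,0,0]], "turn": [[0,0,0],[0,0,0],[0,0,0],[0,0,0],[0,0,0],[0,0,0],[0,0,0],[0,0,0]], "newtons": 70}}

```text
time: 11.5
tool_pos: [0.5536, 0.1142, 0.0806]
tool_rot: [0.028, 1.57, 0.129]
force: [-0.2, -0.4, -2.5]
opening: 0.0289
```

```bash
python3 - <<'E'
from h import *
s=st(); c=capture("wrist"); save(c,"w8",1.5)
E
```

```text
11.5 [0.5536 0.1142 0.0806] F [-0.2 -0.4 -2.5] open 0.0289 q [ 0.2   0.35 -0.35  0.86 -0.    0.1 ]
```

View pics/w8.png

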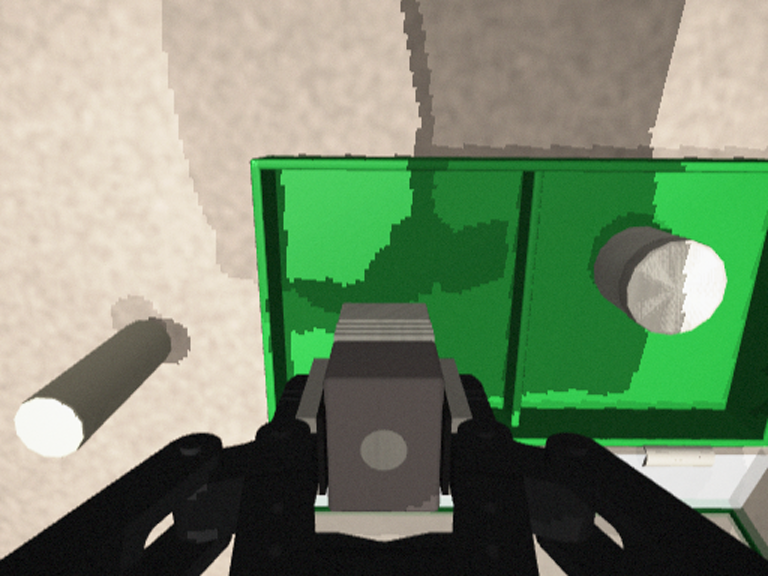

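>>> {"method": "play_rows", "body": {"gripper": [1,1,1,1,1,1,1,1], "travel": [[-0.04,0,0],[-0.09,-0.02,-0.005],[-0.14,-0.05,-0.005],[-0.19,-0.09,-0.01],[-0.23,-0.14,-0.015],[-0.26,-0.195,-0.02],[-0.28,-0.25,-0.023],[-0.28,-0.3,-0.025]], "turn": [[0,0,0],[-1,0,0],[-2,0,0],[-3,0,0],[-4,0,0],[-4.9,0,0],[-4.9,0,0],[-4.9,0,0]]}}

```text
time: 12.55
tool_pos: [0.5594, -0.1891, 0.3623]
tool_rot: [-0.521, 1.566, -0.335]
force: [1.0, 0.9, -1.8]
opening: 0.0292
```

```bash
python3 - <<'E'
from h import *
s=st(); c=capture("wrist"); save(c,"w9",1.5); np.savez("w9.npz",im=c["image"],W=cloud(c,s))
for o in ["cradle","pad_rest","clamp_hinge","clamp_grip","cartridge"]:
    print(o,[(np.round(d["p"],2),np.round(d["point"],3)) for d in finder.tip_of(c,o)][:3])
E
```

```text
12.55 [ 0.5594 -0.1891  0.3623] F [ 1.   0.9 -1.8] open 0.0292 q [-0.33  0.28  0.2   1.49 -0.   -0.51]
cradle [(np.float64(0.96), array([ 0.561, -0.197,  0.046])), (np.float64(0.31), array([ 0.642, -0.448, -0.001]))]
pad_rest [(np.float64(0.57), array([ 0.552, -0.199,  0.055]))]
clamp_hinge [(np.float64(0.65), array([ 0.571, -0.194,  0.139]))]
clamp_grip [(np.float64(0.67), array([ 0.563, -0.2  ,  0.264]))]
cartridge [(np.float64(0.63), array([ 0.558, -0.192,  0.333]))]
```

View pics/w9.png

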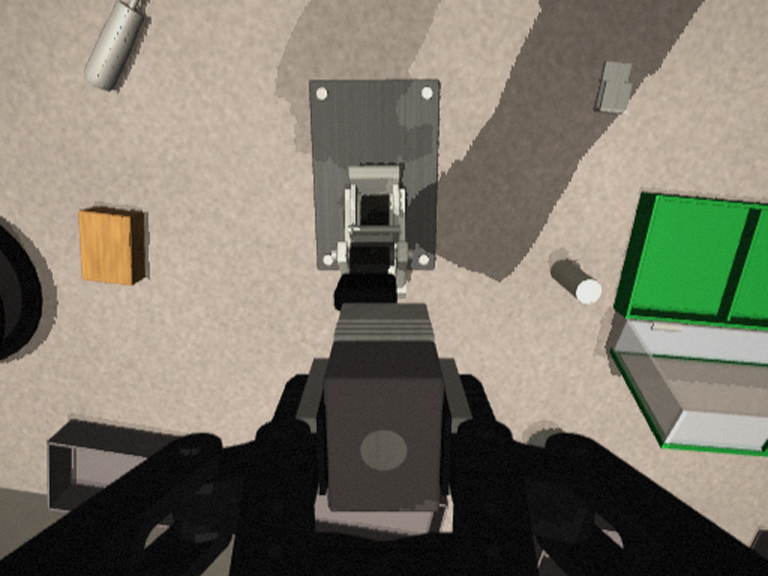

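```bash
cat >> h.py <<'E'
CO=np.array([.556,-.198,.046])
def CR(y=YC):
    cx=np.array([np.cos(y),np.sin(y),0]); zz=np.array([0,0,1.])
    X=cx*np.cos(np.pi/6)+zz*.5; Z=-cx*.5+zz*np.cos(np.pi/6)
    return np.stack([X,np.cross(Z,X),Z],1)
E
python3 - <<'E'
from h import *
d=np.load("w9.npz"); im=d["im"]; W=d["W"]
cv2.imwrite("pics/w9c.png",cv2.resize(im[100:205,195:305,::-1],None,fx=5.5,fy=5.5,interpolation=cv2.INTER_CUBIC))
# plate orientation from dark plate
g=cv2.cvtColor(im,cv2.COLOR_RGB2GRAY)
p=((W-CO)@CR())*1000
ok=(np.abs(p[...,0])<75)&(np.abs(p[...,1])<40)&~np.isnan(W[...,0])
for z0,z1 in((18,26),(30,47),(-3,14)):
    k=ok&(p[...,2]>z0)&(p[...,2]<z1); q=p[k]
    print(z0,z1,len(q))
    H,xe,ye=np.histogram2d(q[:,0],q[:,1],bins=[np.arange(-50,52,5),np.arange(-30,31,3)])
    print(H.astype(int))
E
```

```text
18 26 365
[[ 0  0  0  0  0  0  0  0  0  0  0  0  0  0  0  0  0  0  0  0]
 [ 0  0  0  0  0  0  0  0  0  0  0  0  0  0  0  0  0  0  0  0]
 [ 0  0  0  0  0  0  0  0  0  0  0  0  0  0  0  0  0  0  0  0]
 [ 0  0  0  0  0  0  0  0  0  0  0  0  0  0  0  0  0  0  0  0]
 [ 0  0  0  0  0  0  0  0  0  0  0  0  0  0  0  0  0  0  0  0]
 [ 0  0  1  2  1  3  3  6  3  4  2  6  1  2  5  4  3  0  0  0]
 [ 0  0  0 11  7  2  1  3  3  1  2  3  5  4  1 10  7  0  0  0]
 [ 0  0  0  8  2  0  0  0  0  0  0  0  0  0  0  7  6  0  0  0]
 [ 0  0  4  8  3  0  0  0  0  0  0  0  0  0  0  6  8  0  0  0]
 [ 0  0  3  6  4  0  0  0  0  0  0  0  0  0  0  8  6  0  0  0]
 [ 0  0  4  7  4  0  0  0  0  0  0  0  0  0  0  7  6  0  0  0]
 [ 0  0  3  8  3  0  0  0  0  0  0  0  0  0  0  7  8  0  0  0]
 [ 0  0  4  7  3  0  0  0  0  0  0  0  0  0  0  8  7  0  0  0]
 [ 0  0  2  4  3  0  0  0  0  0  0  0  0  0  0  4  5  0  0  0]
 [ 0  0  0  0  0  0  0  0  0  0  0  0  0  0  0  0  0  0  0  0]
 [ 0  0  2  4  4  6  4  4  6  4  4  7  4  4  5  5  4  0  0  0]
 [ 0  0  0  0  0  0  0  0  0  0  0  0  0  0  0  0  0  0  0  0]
 [ 0  0  0  0  0  0
[... 2013 characters left out ...]
 8  0]
 [ 3  7  0  0  6  6 12  7  7  8  6 10  8  6  6  3  0  6  6  0]
 [ 4  5  0  0  8  6 10  6  8  7  7 11  8  9  7  4  0  7  8  0]
 [ 3  5  0  0  8  7 11  8  6  7  7 10  6  6  5  3  0  7  6  0]
 [ 4  3  0  0  3  2  5  5  4  4  3  6  4  4  2  0  0  4  8  0]
 [ 3  6  0  0  0  0  0  0  0  0  0  0  0  0  0  0  0  6  6  0]
 [ 3  7  3  0  0  0  0  0  0  0  0  0  0  0  0  0  0  6  6  0]
 [ 0  6  2  5  5  4  4  6  4  4  4  6  4  4  4  7  9  2  2  0]
 [ 0  1  0  0  0  0  0  0  0  0  0  0  0  0  0  0  3  0  0  0]
 [ 0  0  0  0  0  0  0  0  0  0  0  0  0  0  0  0  0  0  0  0]
 [ 0  0  0  0  0  0  0  0  0  0  0  0  0  0  0  0  1  0  0  0]
 [ 0  0  0  0  0  0  0  0  0  0  0  0  0  0  1  6  0  0  0  0]]
```

View pics/w9c.png

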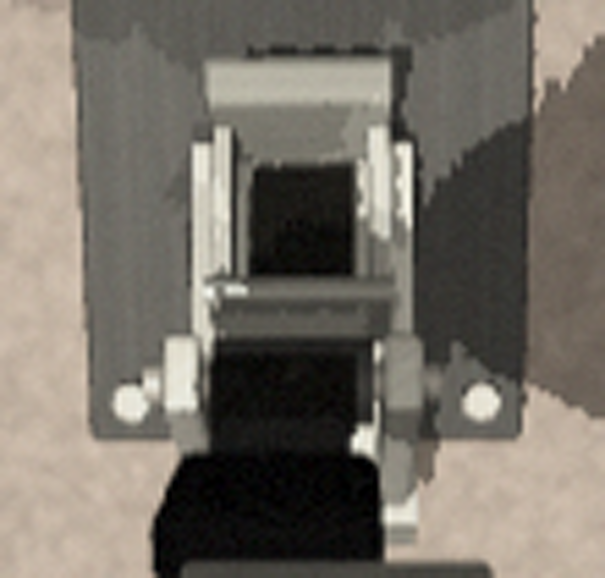

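```bash
python3 - <<'E'
from h import *
d=np.load("w9.npz"); W=d["W"]
p=((W-CO)@CR())*1000; x,y,z=p[...,0],p[...,1],p[...,2]
def m(n,k): q=p[k]; print(n,len(q),q.mean(0).round(2),q.std(0).round(2))
m("pad",(abs(x)<13)&(abs(y)<11)&(z>0)&(z<15))
for sg in(1,-1):
    k=(x>-10)&(x<14)&(y*sg>14)&(y*sg<25)&(z>17)&(z<27); m("ywall",k); print(np.percentile(p[k][:,1],[2,50,98]).round(1))
    for xa in(-10,-2,6): m("  seg",k&(x>xa)&(x<xa+8))
k=(abs(y)<14)&(x<-15)&(x>-40)
for a in range(6,50,4): 
    q=p[k&(z>=a)&(z<a+4)]
    k2=(abs(y)<14)&(x>15)&(x<45); q2=p[k2&(z>=a)&(z<a+4)]
    print(a,len(q),np.percentile(q[:,0],[5,50,95]).round(1) if len(q) else "", len(q2),np.percentile(q2[:,0],[5,50,95]).round(1) if len(q2) else "")
s=st(); R0=Rn.from_euler('xyz',s["tool_rot"]).as_matrix()
t=((W-np.array([.5594,-.1891,.3623]))@R0)*1000
k=(abs(t[...,1])<25)&(t[...,0]<-20)&(t[...,0]>-60)&(abs(t[...,2])<40)
v,u=np.where(k); q=t[k]; xs=np.median(q[:,0]); print("top at tool x",xs,np.percentile(q[:,0],[5,50,95]))
q=q[abs(q[:,0]-xs)<3]; print(len(q),q.mean(0),cv2.minAreaRect(q[:,1:].astype(np.float32)))
A=np.c_[q[:,1:],np.ones(len(q))]; print("tilt",np.degrees(np.linalg.lstsq(A,q[:,0],rcond=None)[0][:2]))
# plate yaw
g=cv2.cvtColor(d["im"],cv2.COLOR_RGB2GRAY)
k=(W[...,2]>.004)&(W[...,2]<.02)&(abs(y)<75)&(x>-150)&(x<90); q=W[k]; print("plate z",np.median(q[:,2]),cv2.minAreaRect((q[:,:2]*1000).astype(np.float32)))
E
```

```text
pad 287 [-0.07 -0.31  6.97] [7.47 6.27 0.82]
ywall 68 [ 2.   18.4  20.94] [6.82 1.47 0.75]
[16.4 18.4 20.4]
  seg 24 [-5.68 18.44 20.99] [2.38 1.47 0.79]
  seg 21 [ 2.27 18.3  21.05] [2.17 1.49 0.82]
  seg 23 [ 9.78 18.45 20.78] [2.28 1.44 0.6 ]
ywall 69 [  2.07 -19.77  20.71] [6.98 1.49 0.82]
[-22.  -19.2 -17.7]
  seg 24 [ -5.83 -19.89  20.72] [2.4  1.52 0.81]
  seg 23 [  2.43 -19.86  20.66] [2.39 1.46 0.78]
  seg 22 [ 10.3  -19.54  20.77] [2.18 1.45 0.87]
6 40 [-20.5 -19.9 -15.1] 19 [27.6 27.9 28.2]
10 24 [-20.3 -19.9 -19.5] 21 [27.6 28.  28.4]
14 22 [-20.7 -20.3 -19.6] 21 [27.6 27.9 28.5]
18 29 [-20.7 -20.2 -19.7] 23 [27.7 28.  28.2]
22 29 [-20.7 -20.  -19.6] 22 [27.6 28.  28.4]
26 27 [-20.7 -20.  -19.4] 22 [27.6 28.  28.4]
30 30 [-20.7 -20.1 -19.4] 22 [27.6 28.  28.5]
34 58 [-22.5 -21.  -19.9] 7 [24.5 24.7 24.8]
38 83 [-27.7 -23.4 -21.4] 33 [24.9 28.8 30.2]
42 49 [-27.3 -25.3 -23.9] 52 [28.  29.1 30.6]
46 0  0 
12.85 [ 0.5586 -0.186   0.3593] F [ 0.8  0.2 -1.4] open 0.029 q [-0.32  0.28  0.19  1.49  0.   -0.51]
top at tool x -33.45041949254521 [-55.34401161 -33.45041949 -24.84662575]
7451 [-33.25275685   0.34451916  -1.25461948] ((0.025539398193359375, 1.1093177795410156), (49.75849533081055, 41.021732330322266), 0.377704381942749)
tilt [-0.04154729 -0.48379553]
plate z 0.012750302611414077 ((518.3102416992188, -205.8424072265625), (199.00762939453125, 121.3302001953125), 11.423404693603516)
```

```bash
python3 - <<'E'
from h import *
s=st(); c=capture("wrist"); W=cloud(c,s); R0=Rn.from_euler('xyz',s["tool_rot"]).as_matrix()
YC=np.radians(11.1)
p=((W-CO)@CR(YC))*1000; x,y,z=p[...,0],p[...,1],p[...,2]
for sg in(1,-1):
    k=(x>-10)&(x<16)&(y*sg>14)&(y*sg<25)&(z>17)&(z<27); q=p[k]
    print(sg,len(q),q.mean(0).round(2),"slope deg",np.degrees(np.polyfit(q[:,0],q[:,1],1)[0]).round(2))
k=(abs(y)<14)&(x<-15)&(x>-30)&(z>12)&(z<32); print("front",np.median(x[k]),"slope",np.degrees(np.polyfit(y[k],x[k],1)[0]))
k=(abs(y)<14)&(x>20)&(x<35)&(z>6)&(z<32); print("back outer",np.median(x[k]),"slope",np.degrees(np.polyfit(y[k],x[k],1)[0]))
k=(abs(x)<13)&(abs(y)<11)&(z>0)&(z<15); print("pad",z[k].mean(), "slope x",np.degrees(np.polyfit(x[k],z[k],1)[0]))
t=((W-np.array(s["tool_pos"]))@R0)*1000
k=(abs(t[...,1])<13)&(abs(t[...,0]+33.4)<3)&(abs(t[...,2])<30); q=t[k]; print("top",q.mean(0),np.percentile(q[:,2],[.5,99.5]))
k=(t[...,0]>-60)&(t[...,0]<40)&(abs(t[...,1])<25)&(t[...,2]<-15)&(t[...,2]>-30); q=t[k]
for a in range(-40,40,8):
    e=q[(q[:,0]>=a)&(q[:,0]<a+8)]
    if len(e): print(a,len(e),np.percentile(e[:,1],[1,99]).round(1),np.median(e[:,2]).round(1))
E
```

```text
12.85 [ 0.5586 -0.186   0.3593] F [ 0.8  0.2 -1.4] open 0.029 q [-0.32  0.28  0.19  1.49  0.   -0.51]
1 75 [ 3.07 18.61 20.9 ] slope deg -0.56
-1 76 [  2.92 -19.3   20.77] slope deg 0.48
front -20.030902700871604 slope -0.08763195176884864
back outer 28.00114074733737 slope 0.14025077274110853
pad 7.0661283436041735 slope x 0.3422993071953668
top [-3.32813470e+01  3.11292267e-02 -7.32568167e-01] [-19.01913376  20.586279  ]
-40 810 [-13.9  14.6] -17.0
-32 752 [-14.   14.8] -18.7
-24 602 [-14.   14.7] -18.7
-16 422 [-13.8  14.9] -18.7
-8 538 [-14.2  15.2] -18.5
0 344 [-14.1  15.1] -18.6
8 374 [-14.   15.1] -18.7
16 285 [-13.8  15. ] -18.8
24 8 [-13.8  13.2] -18.5
```

```bash
cat >> h.py <<'E'
YC=np.radians(11.1)
CO=CO+CR(YC)@np.array([.0015,-.00035,-.001])
RC=CR(YC); RTOOL=np.stack([-RC[:,2],RC[:,1],RC[:,0]],1)
OFF=np.array([.0305,.0003,.0012])
def tcp_h(h,dx=0,dy=0): return CO+RC@np.array([dx,dy,h])-RTOOL@OFF
E
python3 - <<'E'
from h import *
s=st(); print(CO)
R0=Rn.from_euler('xyz',s["tool_rot"]).as_matrix()
print("A",rel(np.array([.45,-.20,.33]),RTOOL,s), "pre",tcp_h(.085),rel(tcp_h(.085),RTOOL,s))
E
```

```text
12.9 [ 0.5587 -0.1856  0.3594] F [-0.   0.5 -1.5] open 0.0291 q [-0.32  0.28  0.19  1.49  0.   -0.51]
[ 0.55783277 -0.1979971   0.04588397]
A (array([ 0.0294,  0.0062, -0.1095]), array([ -0.3, -30. ,   0.1])) pre [ 0.50020108 -0.2096097   0.14530991] (array([ 0.2141, -0.0127, -0.0619]), array([ -0.3, -30. ,   0.1]))
```

>>> {"method": "play_rows", "body": {"gripper": [1,1,1,1,1,1,1,1], "travel": [[0,0,-0.025],[0,0,-0.05],[0,-0.002,-0.075],[0.005,-0.004,-0.095],[0.015,-0.006,-0.105],[0.025,-0.008,-0.11],[0.04,-0.01,-0.11],[0.06,-0.012,-0.11]], "turn": [[0,-2,0],[0,-5,0],[0,-9,0],[0,-14,0],[0,-19,0],[0,-24,0],[-0.3,-28,0.1],[-0.3,-30,0.1]]}}

```text
time: 13.9
tool_pos: [0.4526, -0.2179, 0.2992]
tool_rot: [-0.001, 1.045, 0.192]
force: [-0.1, -0.3, -0.9]
opening: 0.0288
```

```bash
python3 - <<'E'
from h import *
s=st()
for h in(.1,.075): print("pre",h,rel(tcp_h(h),RTOOL,s))
E
```

```text
13.9 [ 0.4526 -0.2179  0.2992] F [-0.1 -0.3 -0.9] open 0.0288 q [-0.71 -0.2  -0.56  0.87  0.41 -0.83]
pre 0.1 (array([ 0.1424, -0.0009, -0.0353]), array([0. , 0.1, 0. ]))
pre 0.075 (array([ 0.1674, -0.0009, -0.0354]), array([0. , 0.1, 0. ]))
```

>>> {"method": "play_rows", "body": {"gripper": [1,1,1,1,1,1,1,1], "travel": [[0.01,0,-0.02],[0.03,0,-0.035],[0.055,0,-0.0355],[0.08,-0.001,-0.0355],[0.105,-0.001,-0.0355],[0.13,-0.001,-0.0355],[0.15,-0.001,-0.0355],[0.16,-0.001,-0.0355]], "turn": [[0,0,0],[0,0,0],[0,0,0],[0,0,0],[0,0,0],[0,0,0],[0,0,0],[0,0,0]]}}

```text
time: 14.9
tool_pos: [0.5014, -0.2087, 0.142]
tool_rot: [0.003, 1.048, 0.197]
force: [0.5, -0.1, 0.1]
opening: 0.0293
```

```bash
python3 - <<'E'
from h import *
s=st(); c=capture("wrist"); save(c,"w10",1.5); W=cloud(c,s); R0=Rn.from_euler('xyz',s["tool_rot"]).as_matrix()
t=((W-np.array(s["tool_pos"]))@R0)*1000
k=(abs(t[...,1])<13)&(abs(t[...,0]+33.4)<4)&(abs(t[...,2])<30); q=t[k]; print("top",q.mean(0),np.degrees(np.polyfit(q[:,2],q[:,0],1)[0]))
k=(t[...,0]>-60)&(t[...,0]<40)&(abs(t[...,1])<25)&(t[...,2]<-12)&(t[...,2]>-30); q=t[k]
for a in range(-32,32,8):
    e=q[(q[:,0]>=a)&(q[:,0]<a+8)]
    if len(e): print(a,len(e),np.percentile(e[:,1],[1,99]).round(1),np.median(e[:,2]).round(1))
p=((W-CO)@RC)*1000; x,y,z=p[...,0],p[...,1],p[...,2]
for sg in(1,-1):
    k=(abs(x)<16)&(y*sg>14)&(y*sg<25)&(z>17)&(z<27); q=p[k]
    if len(q): print(sg,len(q),q.mean(0).round(2))
k=(abs(y)<14)&(x<-22)&(x>-36)&(z>34)&(z<50); q=p[k]; print("lip",len(q), np.percentile(q,[2,50,98],axis=0) if len(q) else 0)
for h in(.06,.045,.02,.008): print("h",h,rel(tcp_h(h),RTOOL,s))
c=capture("scene"); save(c,"s10",5,(170,110,270,210))
E
```

```text
14.9 [ 0.5014 -0.2087  0.142 ] F [ 0.5 -0.1  0.1] open 0.0293 q [-0.62 -0.   -0.77  0.42  0.37 -0.74]
top [-3.32093183e+01 -3.17305700e-03 -5.56971957e-01] -0.6941885721025803
-32 757 [-14.   14.7] -18.2
-24 594 [-14.   14.7] -18.3
-16 422 [-14.   14.8] -18.3
-8 547 [-14.2  15.3] -18.1
0 330 [-14.4  15. ] -18.2
8 390 [-14.   14.9] -18.3
16 273 [-13.8  14.9] -18.4
24 9 [-14.   11.4] -18.1
1 168 [-6.94 18.71 21.51]
-1 184 [ -6.08 -19.19  21.41]
lip 345 [[-28.87785903 -13.47527746  38.02631985]
 [-26.75741814  -0.19588848  43.12402451]
 [-22.82514795  13.4046988   45.09454124]]
h 0.06 (array([ 0.0214, -0.0007,  0.0005]), array([ 0. , -0.1, -0.1]))
h 0.045 (array([ 0.0364, -0.0007,  0.0005]), array([ 0. , -0.1, -0.1]))
h 0.02 (array([ 0.0614, -0.0007,  0.0006]), array([ 0. , -0.1, -0.1]))
h 0.008 (array([ 0.0734, -0.0007,  0.0006]), array([ 0. , -0.1, -0.1]))
```

View pics/w10.png

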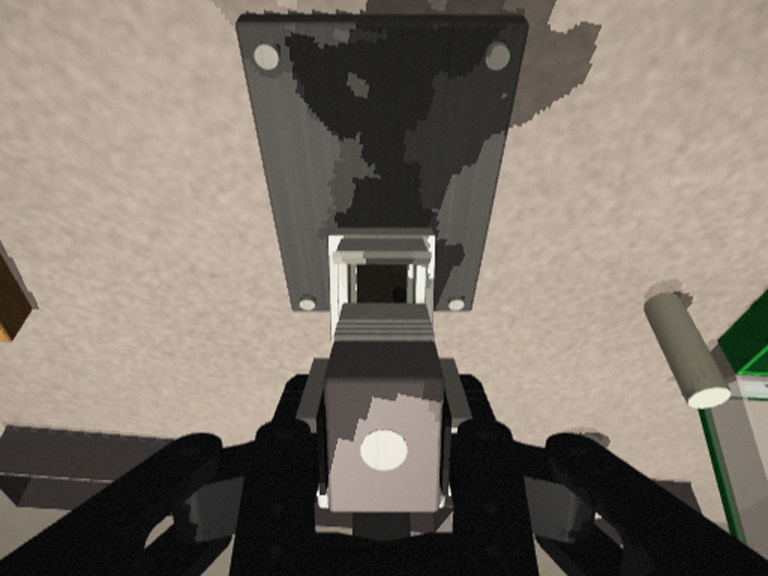

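View pics/s10.png

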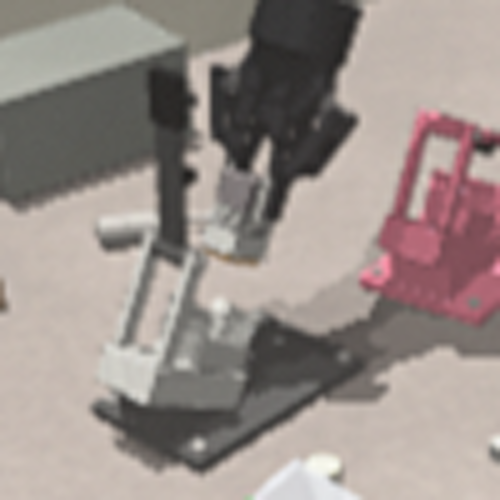

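>>> {"method": "play_rows", "body": {"gripper": [1,1,1,1,1,1,1,1], "travel": [[0.005,-0.001,0],[0.01,-0.001,0],[0.016,-0.001,0],[0.022,-0.001,0],[0.028,-0.001,0],[0.034,-0.001,0],[0.038,-0.001,0],[0.04,-0.001,0]], "turn": [[0,0,0],[0,0,0],[0,0,0],[0,0,0],[0,0,0],[0,0,0],[0,0,0],[0,0,0]]}}

```text
time: 16.0
tool_pos: [0.5213, -0.2075, 0.108]
tool_rot: [0.001, 1.048, 0.193]
force: [-0.3, -0.1, -1.3]
opening: 0.0292
```

```bash
python3 - <<'E'
from h import *
s=st(); c=capture("wrist"); save(c,"w11",6,(200,160,315,260)); R0=Rn.from_euler('xyz',s["tool_rot"]).as_matrix(); print("Ftool",R0.T@np.array(s["force"]))
for h in(.041,.008): print("h",h,rel(tcp_h(h),RTOOL,s))
E
```

```text
16.0 [ 0.5213 -0.2075  0.108 ] F [-0.3 -0.1 -1.3] open 0.0292 q [-0.59  0.07 -0.79  0.32  0.36 -0.71]
Ftool [ 1.02338587 -0.07117235 -0.91144852]
h 0.041 (array([0.0011, 0.002 , 0.0004]), array([-0.1, -0. ,  0. ]))
h 0.008 (array([0.0341, 0.002 , 0.0004]), array([-0.1, -0. ,  0. ]))
```

View pics/w11.png

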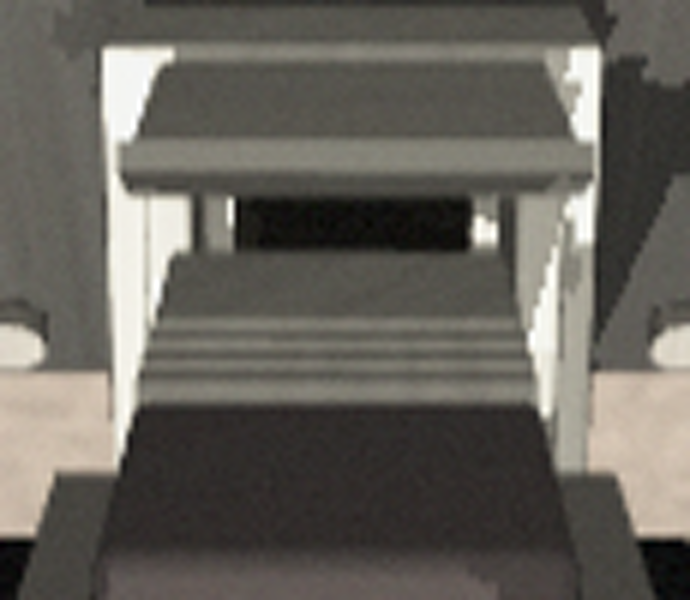

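>>> {"method": "play_rows", "body": {"gripper": [1,1,1,1,1,1,1,1], "travel": [[0,0.0005,0],[0,0.001,0],[0,0.0015,0],[0,0.0017,0],[0,0.0017,0],[0,0.0017,0],[0,0.0017,0],[0,0.0017,0]], "turn": [[0,0,0],[0,0,0],[0,0,0],[0,0,0],[0,0,0],[0,0,0],[0,0,0],[0,0,0]]}}

```text
time: 17.05
tool_pos: [0.521, -0.206, 0.1083]
tool_rot: [0.001, 1.047, 0.193]
force: [-0.7, 0.9, -1.7]
opening: 0.0292
```

```bash
python3 - <<'E'
from h import *
s=st(); c=capture("wrist"); save(c,"w12",6,(200,160,315,260)); R0=Rn.from_euler('xyz',s["tool_rot"]).as_matrix(); print("Ftool",R0.T@np.array(s["force"]))
for h in(.041,.008): print("h",h,rel(tcp_h(h),RTOOL,s))
W=cloud(c,s);t=((W-np.array(s["tool_pos"]))@R0)*1000
# lip & y-walls in tool frame, cartridge in tool frame
p=((W-CO)@RC)*1000; x,y,z=p[...,0],p[...,1],p[...,2]
k=(x<-18)&(x>-34)&(z>36)&(z<48)&(abs(y)<26); q=t[k]; print("lip tool y",np.percentile(q[:,1],[.5,99.5]),q[:,1].mean(),"x range",np.percentile(x[k],[2,50,98]))
k=(t[...,0]>-5)&(t[...,0]<27)&(abs(t[...,1])<17)&(t[...,2]<-14)&(t[...,2]>-23); q=t[k]; print("cart",np.percentile(q[:,1],[.5,99.5]),np.median(q[:,2]))
k=(abs(y)<13)&(z>15)&(z<33)&(x<-15)&(x>-30); q=t[k]; print("front inner wall tool z",len(q),np.median(q[:,2]) if len(q) else 0)
s=st()
E
```

```text
17.05 [ 0.521  -0.206   0.1083] F [-0.7  0.9 -1.7] open 0.0292 q [-0.59  0.07 -0.8   0.32  0.36 -0.71]
Ftool [ 1.23796323  1.0382716  -1.32245244]
h 0.041 (array([0.0014, 0.0005, 0.0002]), array([-0.1, -0. ,  0. ]))
h 0.008 (array([0.0344, 0.0005, 0.0002]), array([-0.1, -0. ,  0. ]))
lip tool y [-20.45230626  22.10393683] 0.7794991306271539 x range [-28.59180414 -26.48031892 -21.97075658]
cart [-14.35499384  15.1880232 ] -18.297772918654402
front inner wall tool z 331 -24.87372017367519
17.1 [ 0.521  -0.2061  0.1084] F [ 0.5  0.4 -1.2] open 0.0292 q [-0.59  0.07 -0.8   0.32  0.36 -0.71]
```

View pics/w12.png

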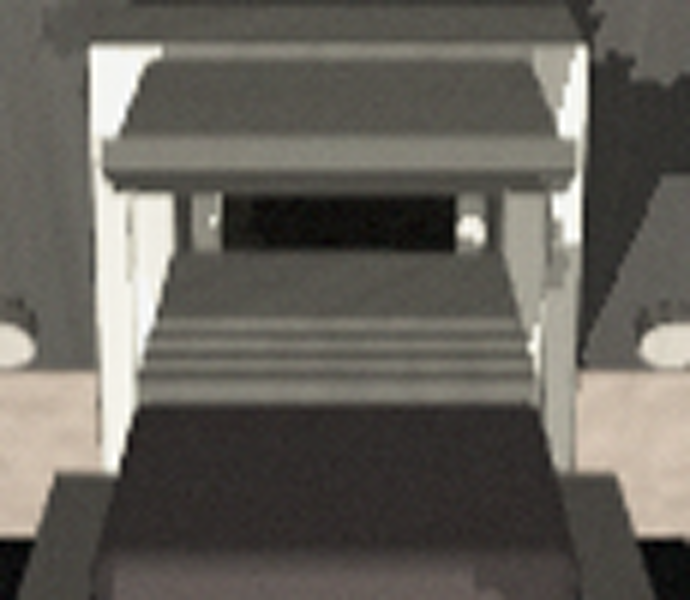

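>>> {"method": "play_rows", "body": {"gripper": [1,1,1,1,1,1,1,1], "travel": [[0.0,0.0004,0],[0.004,0.0004,0],[0.008,0.0004,0],[0.012,0.0004,0],[0.016,0.0004,0],[0.02,0.0004,0],[0.022,0.0004,0],[0.022,0.0004,0]], "turn": [[0,0,0],[0,0,0],[0,0,0],[0,0,0],[0,0,0],[0,0,0],[0,0,0],[0,0,0]]}}

```text
time: 18.1
tool_pos: [0.5317, -0.2034, 0.0891]
tool_rot: [0.001, 1.047, 0.193]
force: [-0.4, -0.2, -1.4]
opening: 0.0292
```

```bash
python3 - <<'E'
from h import *
s=st(); c=capture("wrist"); save(c,"w13",6,(200,160,315,260)); R0=Rn.from_euler('xyz',s["tool_rot"]).as_matrix(); print("Ftool",R0.T@np.array(s["force"]))
for h in(.008,): print("h",h,rel(tcp_h(h),RTOOL,s))
W=cloud(c,s);t=((W-np.array(s["tool_pos"]))@R0)*1000
k=(t[...,0]>-15)&(t[...,0]<27)&(abs(t[...,1])<17)&(t[...,2]<-14)&(t[...,2]>-23); q=t[k]; print("cart",np.percentile(q[:,1],[.5,99.5]),np.median(q[:,2]),np.percentile(q[:,2],[5,95]))
k=(abs(t[...,1])<13)&(abs(t[...,0]+33.4)<4)&(abs(t[...,2])<30); q=t[k]; print("top",q.mean(0),np.degrees(np.polyfit(q[:,2],q[:,0],1)[0]))
E
```

```text
18.1 [ 0.5317 -0.2034  0.0891] F [-0.4 -0.2 -1.4] open 0.0292 q [-0.57  0.11 -0.8   0.26  0.35 -0.69]
Ftool [ 0.95274603 -0.11194741 -1.05565907]
h 0.008 (array([ 0.0123, -0.    ,  0.0003]), array([-0.1, -0. ,  0. ]))
cart [-14.51675494  15.35068248] -18.274872698170796 [-20.88374497 -17.15882072]
top [-3.32036460e+01  2.86147703e-02 -5.23445504e-01] -0.6324097555410179
```

View pics/w13.png

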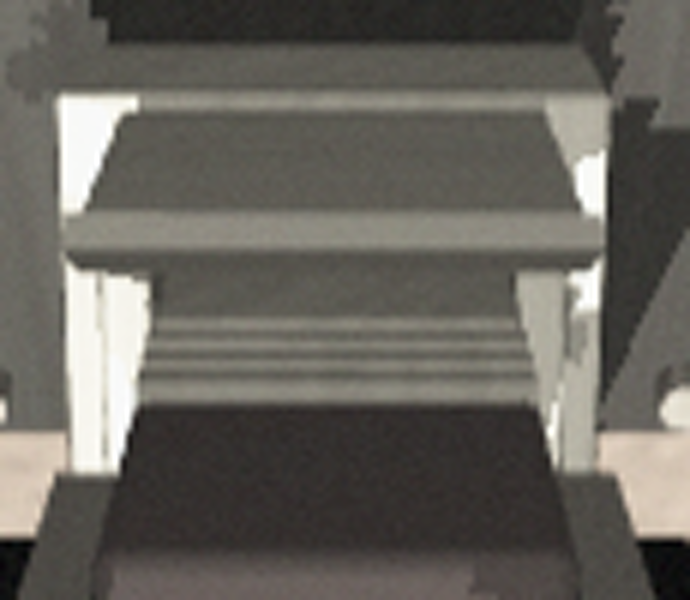

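>>> {"method": "play_rows", "body": {"gripper": [1,1,1,1,1,1,1,1], "travel": [[0.002,0,0],[0.004,0,0],[0.006,0,0],[0.008,0,0],[0.01,0,0],[0.0115,0,0],[0.0125,0,0],[0.0125,0,0]], "turn": [[0,0,0],[0,0,0],[0,0,0],[0,0,0],[0,0,0],[0,0,0],[0,0,0],[0,0,0]]}}

```text
time: 19.15
tool_pos: [0.5378, -0.2023, 0.0785]
tool_rot: [0.001, 1.047, 0.193]
force: [-1.5, 0.3, -0.8]
opening: 0.0295
```

```bash
python3 - <<'E'
from h import *
s=st();R0=Rn.from_euler('xyz',s["tool_rot"]).as_matrix(); print("Ftool",R0.T@np.array(s["force"]))
for h in(.008,): print("h",h,rel(tcp_h(h),RTOOL,s))
E
```

```text
19.15 [ 0.5378 -0.2023  0.0785] F [-1.5  0.3 -0.8] open 0.0295 q [-0.56  0.14 -0.81  0.23  0.35 -0.68]
Ftool [-0.01440933  0.53219819 -1.63459179]
h 0.008 (array([-0.    ,  0.0001,  0.0002]), array([-0.1, -0. ,  0. ]))
```

>>> {"method": "play_rows", "body": {"gripper": [1,1,1,1,0.7,0.6,0.4,0.25], "travel": [[0.0005,0,0],[0.001,0,0],[0.001,0,0],[0.001,0,0],[0.001,0,0],[0.001,0,0],[0.001,0,0],[0.001,0,0]], "turn": [[0,0,0],[0,0,0],[0,0,0],[0,0,0],[0,0,0],[0,0,0],[0,0,0],[0,0,0]]}}

```text
time: 20.15
tool_pos: [0.5386, -0.2024, 0.0778]
tool_rot: [0.0, 1.047, 0.192]
force: [-0.8, 0.2, -0.3]
opening: 0.0643
```

```bash
python3 - <<'E'
from h import *
s=st();R0=Rn.from_euler('xyz',s["tool_rot"]).as_matrix(); print("Ftool",R0.T@np.array(s["force"]))
c=capture("wrist"); save(c,"w14",1.5); W=cloud(c,s)
p=((W-CO)@RC)*1000; x,y,z=p[...,0],p[...,1],p[...,2]
k=(abs(x)<16)&(abs(y)<11)&(z>55)&(z<85); q=p[k]; print("top in cradle",len(q),q.mean(0),np.percentile(q[:,2],[5,95]),"tilt",np.degrees(np.polyfit(q[:,0],q[:,2],1)[0]))
k=(abs(y)<12)&(z>50)&(z<66)&(x<-10)&(x>-30); print("front face x",np.median(x[k]))
k=(z>60)&(z<75)&(abs(x)<20)&(abs(y)<20);print("yrange",np.percentile(y[k],[.5,99.5]))
E
```

```text
20.15 [ 0.5386 -0.2024  0.0778] F [-0.8  0.2 -0.3] open 0.0643 q [-0.56  0.14 -0.81  0.22  0.35 -0.68]
Ftool [-0.13551421  0.40111684 -0.79740589]
top in cradle 4200 [-6.21894825e-01 -1.73344946e-02  7.17366523e+01] [70.85594766 72.60296117] tilt 0.03446963547069596
front face x -21.213456601250343
yrange [-14.67229199  14.92384549]
```

View pics/w14.png

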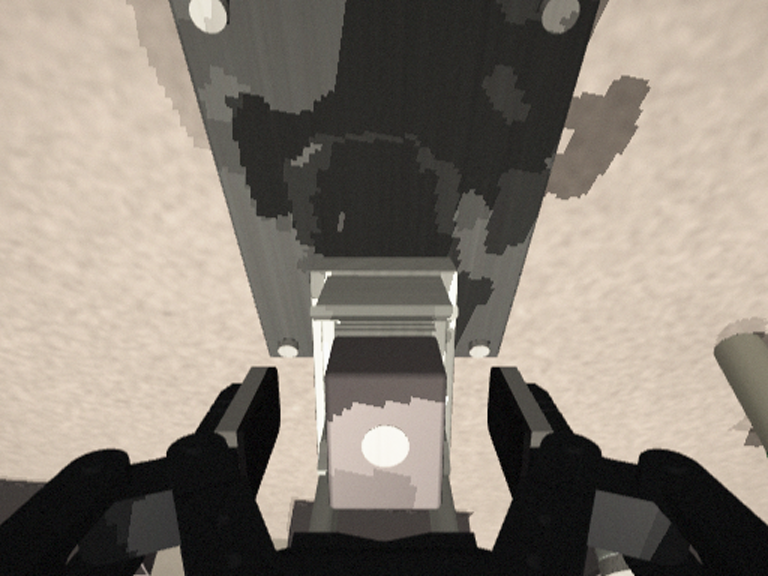

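>>> {"method": "play_rows", "body": {"gripper": [0.2,0.1,0,0,0,0,0,0], "travel": [[-0.01,0,0],[-0.025,0,0],[-0.045,0,0],[-0.07,0,0],[-0.1,0,0],[-0.13,0,0],[-0.155,0,0],[-0.17,0,0]], "turn": [[0,0,0],[0,0,0],[0,0,0],[0,0,0],[0,0,0],[0,0,0],[0,0,0],[0,0,0]]}}

```text
time: 21.2
tool_pos: [0.4546, -0.219, 0.2269]
tool_rot: [-0.003, 1.046, 0.189]
force: [1.2, -0.2, -0.1]
opening: 0.0854
```

```bash
python3 - <<'E'
from h import *
s=st(); HG=CO+RC@np.array([.06,0,.08]); print("hinge",HG)
c=capture("wrist"); save(c,"w15",1.5); W=cloud(c,s)
print([(np.round(d["p"],2),np.round(d["point"],3)) for d in finder.tip_of(c,"clamp_grip")][:2])
p=((W-CO)@RC)*1000; x,y,z=p[...,0],p[...,1],p[...,2]
k=(abs(y)<25)&(z>130)&(x>60)&(x<170); q=p[k]; print(len(q),np.percentile(q,[1,50,99],axis=0).round(1).tolist())
k=(abs(x)<16)&(abs(y)<11)&(z>55)&(z<85); q=p[k]; print("top in cradle",len(q),q.mean(0))
c=capture("scene"); save(c,"s15",5,(170,90,270,210))
print([(np.round(d["p"],2),np.round(d["point"],3)) for d in finder.tip_of(c,"clamp_grip")][:2])
W=cloud(c); p=((W-CO)@RC)*1000; x,y,z=p[...,0],p[...,1],p[...,2]
k=(abs(y)<25)&(z>130)&(x>60)&(x<170); q=p[k]; print(len(q),np.percentile(q,[1,50,99],axis=0).round(1).tolist(),np.polyfit(q[:,2],q[:,0],1))
E
```

```text
21.2 [ 0.4546 -0.219   0.2269] F [ 1.2 -0.2 -0.1] open 0.0854 q [-0.71 -0.15 -0.69  0.69  0.4  -0.83]
hinge [ 0.56957052 -0.19569424  0.14516601]
[(np.float64(0.38), array([ 0.642, -0.448, -0.001]))]
1996 [[72.2, -11.5, 133.9], [88.8, -0.3, 149.8], [98.6, 10.9, 170.0]]
top in cradle 881 [-0.21165527 -0.16635207 71.68883915]
[(np.float64(0.82), array([ 0.564, -0.199,  0.265])), (np.float64(0.6), array([0.204, 0.229, 0.083]))]
217 [[60.4, -12.5, 131.1], [102.1, 8.2, 181.5], [125.4, 17.5, 610.8]] [-9.90207866e-02  1.23322231e+02]
```

View pics/w15.png

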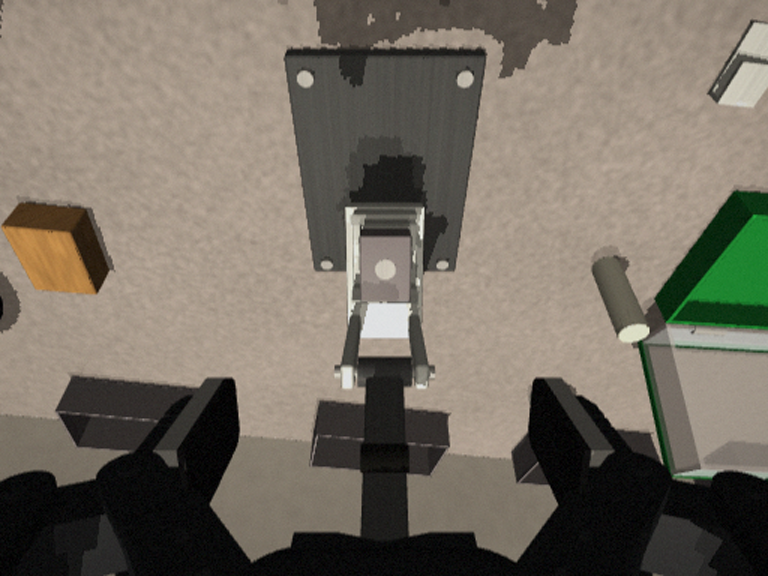

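View pics/s15.png

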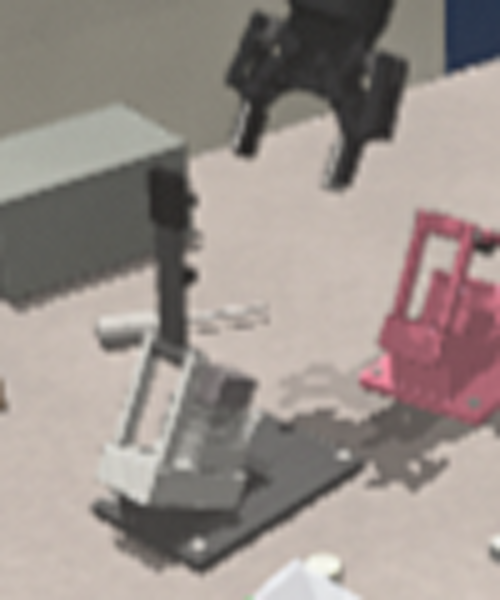

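```bash
cat >> h.py <<'E'
def grip_pt(a,r=.122): return CO+RC@np.array([.06-np.cos(a)*r,0,.08+np.sin(a)*r])
E
python3 - <<'E'
from h import *
s=st(); g=grip_pt(2.03); print(g)
print(rel(g-.09*RTOOL[:,0],RTOOL,s,True)); print(rel(g,RTOOL,s,True))
E
```

```text
21.4 [ 0.4549 -0.2187  0.2251] F [-0.3 -0.1  0.1] open 0.0858 q [-0.71 -0.15 -0.69  0.68  0.4  -0.83]
[ 0.56186661 -0.19720569  0.26691314]
(array([-0.0526,  0.0006,  0.1154]), array([-0.1,  0. ,  0.1]))
(array([0.0374, 0.0007, 0.1154]), array([-0.1,  0. ,  0.1]))
```

>>> {"method": "play_rows", "body": {"gripper": [0,0,0,0,0,0,0,0], "travel": [[-0.04,0,0.0],[-0.055,0,0.04],[-0.055,0,0.08],[-0.055,0,0.11],[-0.04,0.0005,0.115],[-0.015,0.0005,0.115],[0.01,0.0005,0.115],[0.015,0.0005,0.115]], "turn": [[0,0,0],[0,0,0],[0,0,0],[0,0,0],[0,0,0],[0,0,0],[0,0,0],[0,0,0]]}}

```text
time: 22.4
tool_pos: [0.5581, -0.1963, 0.265]
tool_rot: [0.008, 1.052, 0.2]
force: [0.1, -0.6, -0.4]
opening: 0.0854
```

```bash
python3 - <<'E'
from h import *
s=st(); g=grip_pt(2.03); print(rel(g,RTOOL,s,True))
c=capture("wrist"); save(c,"w16",1.2); c=capture("scene"); save(c,"s16",4,(150,60,280,200))
E
```

```text
22.4 [ 0.5581 -0.1963  0.265 ] F [ 0.1 -0.6 -0.4] open 0.0854 q [-0.52 -0.04 -0.51  0.7   0.33 -0.65]
(array([ 0.0191, -0.0017,  0.0041]), array([-0.2, -0.3, -0.2]))
```

View pics/w16.png

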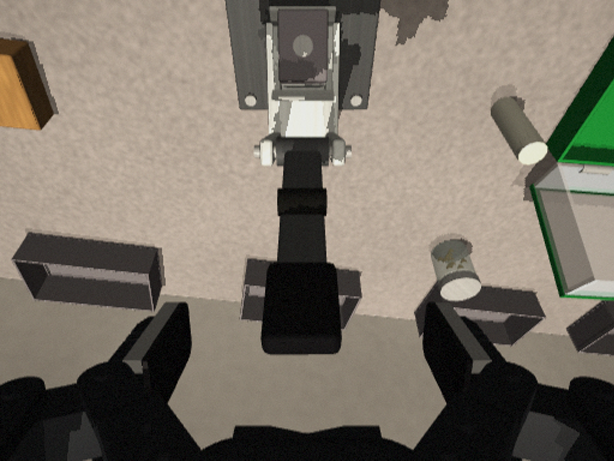

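View pics/s16.png

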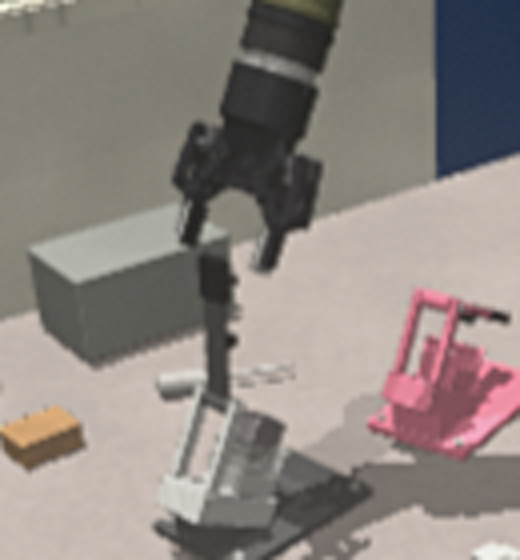

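>>> {"method": "play_rows", "body": {"gripper": [0,0.2,0.4,0.5,1,1,1,1], "travel": [[0.008,-0.001,0.002],[0.016,-0.001,0.003],[0.02,-0.001,0.003],[0.02,-0.001,0.003],[0.02,-0.001,0.003],[0.02,-0.001,0.003],[0.02,-0.001,0.003],[0.02,-0.001,0.003]], "turn": [[0,0,0],[0,0,0],[0,0,0],[0,0,0],[0,0,0],[0,0,0],[0,0,0],[0,0,0]], "newtons": 40}}

```text
time: 23.5
tool_pos: [0.5725, -0.1958, 0.2538]
tool_rot: [0.002, 1.047, 0.194]
force: [-3.1, 3.8, 2.5]
opening: 0.0293
```

```bash
python3 - <<'E'
from h import *
s=st(); R0=Rn.from_euler('xyz',s["tool_rot"]).as_matrix()
c=capture("wrist"); save(c,"w17",1.2); c=capture("scene"); save(c,"s17",4,(150,60,280,200))
g=np.array(s["tool_pos"])-.019*R0[:,0]; q=RC.T@(g-CO)-np.array([.06,0,.08]); a0=np.arctan2(q[2],-q[0]); r=np.hypot(q[0],q[2]); print("a",a0,"r",r,"y",q[1])
for a in np.arange(a0,-.06,-.12): print(round(a,2),(R0.T@(grip_pt(a,.122)-grip_pt(a0,.122))).round(4))
E
```

```text
23.5 [ 0.5725 -0.1958  0.2538] F [-3.1  3.8  2.5] open 0.0293 q [-0.51 -0.02 -0.51  0.66  0.33 -0.63]
a 2.041085066429762 r 0.12524492342184035 y -0.0006997839580615672
2.04 [0. 0. 0.]
1.92 [-0.0058 -0.     -0.0134]
1.8 [-0.01   -0.     -0.0274]
1.68 [-0.0125 -0.0001 -0.0419]
1.56 [-0.0133 -0.0001 -0.0565]
1.44 [-0.0123 -0.0001 -0.0711]
1.32 [-0.0095 -0.0001 -0.0854]
1.2 [-0.005  -0.0001 -0.0994]
1.08 [ 0.001  -0.0002 -0.1127]
0.96 [ 0.0087 -0.0002 -0.1251]
0.84 [ 0.0178 -0.0002 -0.1366]
0.72 [ 0.0281 -0.0002 -0.1469]
0.6 [ 0.0397 -0.0002 -0.1559]
0.48 [ 0.0522 -0.0002 -0.1635]
0.36 [ 0.0656 -0.0002 -0.1694]
0.24 [ 0.0796 -0.0002 -0.1738]
0.12 [ 0.0939 -0.0003 -0.1764]
0.0 [ 0.1085 -0.0003 -0.1773]
```

View pics/w17.png

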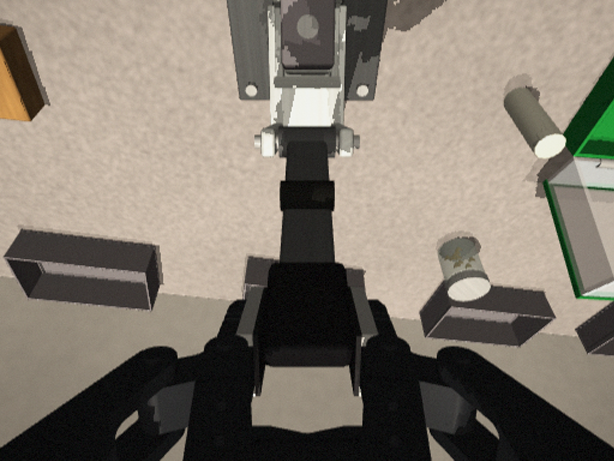

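View pics/s17.png

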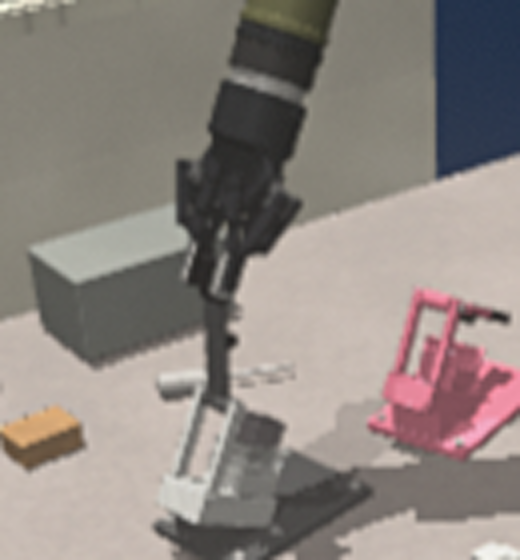

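>>> {"method": "play_rows", "body": {"gripper": [1,1,1,1,1,1,1,1], "travel": [[-0.0058,0,-0.0134],[-0.01,0,-0.0274],[-0.0125,0,-0.0419],[-0.0133,0,-0.0565],[-0.0123,0,-0.0711],[-0.0095,0,-0.0854],[-0.005,0,-0.0994],[0.001,0,-0.1127]], "turn": [[0,0,0],[0,0,0],[0,0,0],[0,0,0],[0,0,0],[0,0,0],[0,0,0],[0,0,0]]}}

```text
time: 24.6
tool_pos: [0.4785, -0.2141, 0.1987]
tool_rot: [0.001, 1.042, 0.195]
force: [-3.7, 7.6, 11.5]
opening: 0.0294
```

```bash
python3 - <<'E'
from h import *
s=st(); R0=Rn.from_euler('xyz',s["tool_rot"]).as_matrix(); print("Ft",(R0.T@np.array(s["force"])).round(1))
c=capture("wrist"); save(c,"w18",1.2); c=capture("scene"); save(c,"s18",4,(150,60,280,200))
g=np.array(s["tool_pos"])-.019*R0[:,0]; q=RC.T@(g-CO)-np.array([.06,0,.08]); a0=np.arctan2(q[2],-q[0]); r=np.hypot(q[0],q[2]); print("a",a0,"r",r,"y",q[1])
for a in list(np.linspace(a0,0,11))+[-.03,-.05]: print(round(a,2),(R0.T@(grip_pt(a,r)-grip_pt(a0,r))).round(4))
E
```

```text
24.6 [ 0.4785 -0.2141  0.1987] F [-3.7  7.6 11.5] open 0.0294 q [-0.66 -0.1  -0.72  0.59  0.39 -0.79]
Ft [-11.    8.1   3.9]
a 1.1222123785900713 r 0.12411619228548589 y -0.0005640831717922881
1.12 [0. 0. 0.]
1.01 [ 0.0067 -0.     -0.0122]
0.9 [ 0.0147 -0.     -0.0236]
0.79 [ 0.0239 -0.     -0.0341]
0.67 [ 0.0342 -0.     -0.0434]
0.56 [ 0.0455 -0.     -0.0515]
0.45 [ 0.0576 -0.     -0.0583]
0.34 [ 0.0705 -0.     -0.0637]
0.22 [ 0.0838 -0.     -0.0676]
0.11 [ 0.0975 -0.     -0.0701]
0.0 [ 0.1114 -0.     -0.0709]
-0.03 [ 0.1152 -0.     -0.0709]
-0.05 [ 0.1176 -0.     -0.0708]
```

View pics/w18.png

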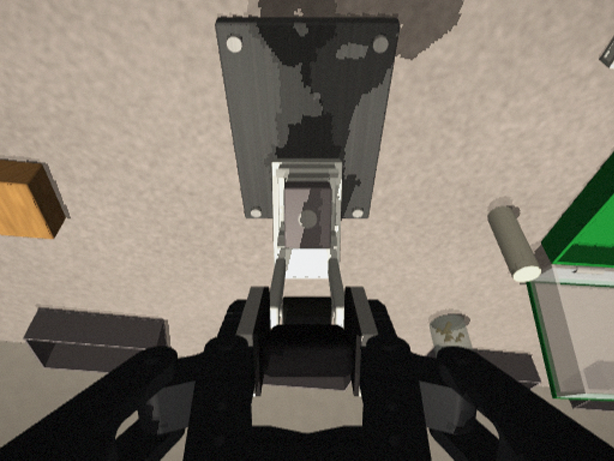

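View pics/s18.png

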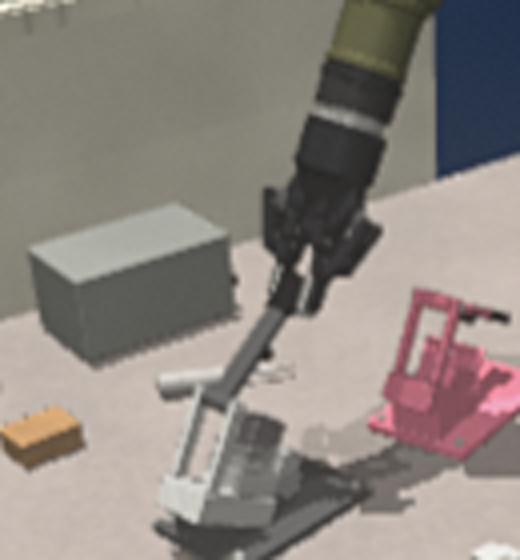

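>>> {"method": "play_rows", "body": {"gripper": [1,1,1,1,1,1,1,1], "travel": [[0.0067,0.0005,-0.0122],[0.0147,0.0007,-0.0236],[0.0239,0.0007,-0.0341],[0.0342,0.0007,-0.0434],[0.0455,0.0007,-0.0515],[0.0576,0.0007,-0.0583],[0.0705,0.0007,-0.0637],[0.0838,0.0007,-0.0676]], "turn": [[0,0,0],[0,0,0],[0,0,0],[0,0,0],[0,0,0],[0,0,0],[0,0,0],[0,0,0]]}}

```text
time: 25.7
tool_pos: [0.4607, -0.2174, 0.0898]
tool_rot: [0.0, 1.047, 0.192]
force: [-3.8, 2.2, 7.0]
opening: 0.0293
```

```bash
python3 - <<'E'
from h import *
s=st(); R0=Rn.from_euler('xyz',s["tool_rot"]).as_matrix(); print("Ft",(R0.T@np.array(s["force"])).round(1))
c=capture("wrist"); save(c,"w19",1.2); c=capture("scene"); save(c,"s19",4,(150,60,280,200))
g=np.array(s["tool_pos"])-.019*R0[:,0]; q=RC.T@(g-CO)-np.array([.06,0,.08]); a0=np.arctan2(q[2],-q[0]); r=np.hypot(q[0],q[2]); print("a",a0,"r",r,"y",q[1])
for a in list(np.linspace(a0,0,5))+[-.03,-.05]: print(round(a,2),(R0.T@(grip_pt(a,r)-grip_pt(a0,r))).round(4))
E
```

```text
25.7 [ 0.4607 -0.2174  0.0898] F [-3.8  2.2  7. ] open 0.0293 q [-0.7   0.03 -0.89  0.3   0.4  -0.82]
Ft [-7.7  2.8  0.6]
a 0.21149758185957876 r 0.12667356723235257 y -0.00034504577363784946
0.21 [0. 0. 0.]
0.16 [ 0.0066  0.     -0.0012]
0.11 [ 0.0132  0.     -0.0021]
0.05 [ 0.0199  0.     -0.0027]
0.0 [ 0.0266  0.     -0.0028]
-0.03 [ 0.0304  0.     -0.0028]
-0.05 [ 0.0329  0.     -0.0027]
```

View pics/w19.png

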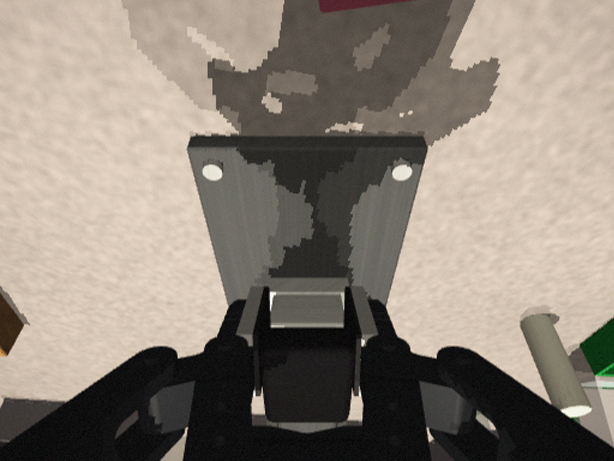

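View pics/s19.png

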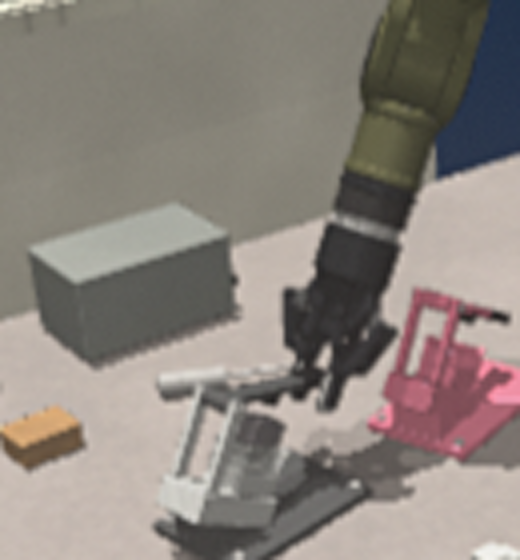

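>>> {"method": "play_rows", "body": {"gripper": [1,1,1,1,1,1,1,1], "travel": [[0.004,0,-0.0008],[0.009,0,-0.0016],[0.014,0,-0.0022],[0.018,0,-0.0026],[0.022,0,-0.0028],[0.025,0,-0.0028],[0.0275,0,-0.0028],[0.0275,0,-0.0028]], "turn": [[0,0,0],[0,0,0],[0,0,0],[0,0,0],[0,0,0],[0,0,0],[0,0,0],[0,0,0]]}}

```text
time: 26.8
tool_pos: [0.4711, -0.2154, 0.0645]
tool_rot: [-0.0, 1.049, 0.191]
force: [-4.4, -0.4, 0.6]
opening: 0.0292
```

```bash
python3 - <<'E'
from h import *
s=st(); R0=Rn.from_euler('xyz',s["tool_rot"]).as_matrix(); print("Ft",(R0.T@np.array(s["force"])).round(1))
g=np.array(s["tool_pos"])-.019*R0[:,0]; q=RC.T@(g-CO)-np.array([.06,0,.08]); a0=np.arctan2(q[2],-q[0]); r=np.hypot(q[0],q[2]); print("a",a0,"r",r,"y",q[1])
E
```

```text
26.8 [ 0.4711 -0.2154  0.0645] F [-4.4 -0.4  0.6] open 0.0292 q [-0.67  0.08 -0.91  0.22  0.39 -0.79]
Ft [-2.7  0.5 -3.5]
a -0.005339934555100481 r 0.1273060398222278 y -0.00030436044442271363
```

>>> {"method": "play_rows", "body": {"gripper": [1,1,1,1,1,1,1,1], "travel": [[0.001,0,0],[0.002,0,0],[0.003,0,0],[0.004,0,0],[0.005,0,0],[0.005,0,0],[0.005,0,0],[0.005,0,0]], "turn": [[0,0,0],[0,0,0],[0,0,0],[0,0,0],[0,0,0],[0,0,0],[0,0,0],[0,0,0]]}}

```text
time: 27.8
tool_pos: [0.4735, -0.2149, 0.0602]
tool_rot: [0.0, 1.049, 0.191]
force: [-6.4, 0.6, 4.8]
opening: 0.0294
```

```bash
python3 - <<'E'
from h import *
s=st(); R0=Rn.from_euler('xyz',s["tool_rot"]).as_matrix(); print("Ft",(R0.T@np.array(s["force"])).round(1))
g=np.array(s["tool_pos"])-.019*R0[:,0]; q=RC.T@(g-CO)-np.array([.06,0,.08]); a0=np.arctan2(q[2],-q[0]); r=np.hypot(q[0],q[2]); print("a",a0,"r",r,"y",q[1])
c=capture("wrist"); save(c,"w20",1.2)
W=cloud(c,s); p=((W-CO)@RC)*1000; k=(abs(p[...,1])<10)&(p[...,0]<-35)&(p[...,0]>-90)&(p[...,2]>70)&(p[...,2]<110); q=p[k]
print("handle top",len(q),np.percentile(q,[5,50,95],axis=0).round(1).tolist(),np.polyfit(q[:,0],q[:,2],1))
E
```

```text
27.8 [ 0.4735 -0.2149  0.0602] F [-6.4  0.6  4.8] open 0.0294 q [-0.67  0.1  -0.91  0.21  0.39 -0.79]
Ft [-7.2  1.8 -2.9]
a -0.04360268797517459 r 0.1274478607873923 y -0.00034383504243470193
handle top 4870 [[-77.5, -9.0, 88.4], [-64.1, 0.1, 93.5], [-43.9, 9.0, 94.9]] [2.70982408e-02 9.47885989e+01]
```

View pics/w20.png

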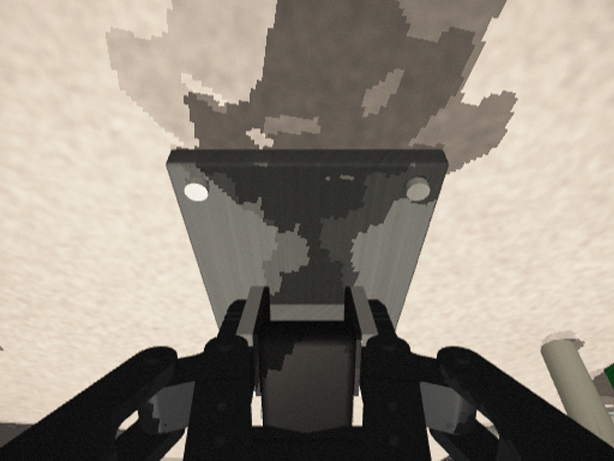

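>>> {"method": "play_rows", "body": {"gripper": [1,1,1,1,1,1,1,1], "travel": [[0.001,0,0],[0.002,0,0],[0.003,0,0],[0.004,0,0],[0.005,0,0],[0.005,0,0],[0.005,0,0],[0.005,0,0]], "turn": [[0,0,0],[0,0,0],[0,0,0],[0,0,0],[0,0,0],[0,0,0],[0,0,0],[0,0,0]]}}

```text
time: 28.85
tool_pos: [0.4761, -0.2144, 0.0561]
tool_rot: [0.0, 1.048, 0.191]
force: [-5.2, 0.1, 4.5]
opening: 0.0293
```

```bash
cat > chk.py <<'E'
from h import *
s=st(); R0=Rn.from_euler('xyz',s["tool_rot"]).as_matrix(); print("Ft",(R0.T@np.array(s["force"])).round(1))
g=np.array(s["tool_pos"])-.019*R0[:,0]; q=RC.T@(g-CO)-np.array([.06,0,.08]); a0=np.arctan2(q[2],-q[0]); r=np.hypot(q[0],q[2]); print("a",a0,"r",r,"y",q[1])
c=capture("wrist")
W=cloud(c,s); p=((W-CO)@RC)*1000; k=(abs(p[...,1])<10)&(p[...,0]<-45)&(p[...,0]>-75)&(p[...,2]>75)&(p[...,2]<110); q=p[k]
print("handle top",len(q),np.percentile(q,[5,50,95],axis=0).round(1).tolist(),np.polyfit(q[:,0],q[:,2],1))
E
python3 chk.py
```

```text
28.85 [ 0.4761 -0.2144  0.0561] F [-5.2  0.1  4.5] open 0.0293 q [-0.66  0.11 -0.91  0.19  0.39 -0.78]
Ft [-6.5  1.  -2.2]
a -0.08269474002573235 r 0.12747393044020633 y -0.00032687074841134407
handle top 3570 [[-73.8, -9.0, 88.2], [-60.9, -0.1, 89.2], [-46.6, 9.0, 90.1]] [-3.02660108e-02  8.73387541e+01]
```

>>> {"method": "play_rows", "body": {"gripper": [1,1,1,1,1,1,1,1], "travel": [[0.001,0,0],[0.002,0,0],[0.003,0,0],[0.004,0,0],[0.005,0,0],[0.005,0,0],[0.005,0,0],[0.005,0,0]], "turn": [[0,0,0],[0,0,0],[0,0,0],[0,0,0],[0,0,0],[0,0,0],[0,0,0],[0,0,0]]}}

```text
time: 29.9
tool_pos: [0.4786, -0.214, 0.0526]
tool_rot: [-0.0, 1.047, 0.191]
force: [-17.2, 0.5, 18.7]
opening: 0.0291
```

```bash
python3 chk.py
```

```text
29.9 [ 0.4786 -0.214   0.0526] F [-17.2   0.5  18.7] open 0.0291 q [-0.66  0.12 -0.91  0.18  0.39 -0.78]
Ft [-24.6   3.7  -5.2]
a -0.11603253641529138 r 0.12753012581646403 y -0.00038328327590009465
handle top 3692 [[-73.7, -9.0, 84.6], [-60.9, 0.1, 85.4], [-46.8, 9.0, 86.3]] [5.05132428e-03 8.57445253e+01]
```

>>> {"method": "play_rows", "body": {"gripper": [0.6,0.3,0,0,0,0,0,0], "travel": [[-0.001,0,0],[-0.001,0,0],[-0.001,0,0],[-0.001,0,0],[-0.02,0,0],[-0.06,0,0],[-0.1,0,0],[-0.14,0,0]], "turn": [[0,0,0],[0,0,0],[0,0,0],[0,0,0],[0,0,0],[0,0,0],[0,0,0],[0,0,0]]}}

```text
time: 30.95
tool_pos: [0.4098, -0.2268, 0.1739]
tool_rot: [0.001, 1.047, 0.193]
force: [1.0, -1.3, 0.4]
opening: 0.0854
```

```bash
python3 - <<'E'
from h import *
s=st(); c=capture("wrist"); save(c,"w21",1.5); W=cloud(c,s)
p=((W-CO)@RC)*1000; x,y,z=p[...,0],p[...,1],p[...,2]
k=(abs(y)<9)&(x<-47)&(x>-75)&(z>75)&(z<110); print("handle top",k.sum(),np.median(z[k]),np.polyfit(x[k],z[k],1))
k=(abs(y)<13)&(x<-5)&(x>-18)&(z>55)&(z<75); print("cart top",k.sum(),np.median(z[k]) if k.sum() else 0)
c=capture("scene"); save(c,"s21",1.5)
save(c,"s21c",5,(170,100,270,210)); W=cloud(c); p=((W-CO)@RC)*1000; x,y,z=p[...,0],p[...,1],p[...,2]
k=(abs(y)<9)&(x<-47)&(x>-75)&(z>75)&(z<110); print("scene handle",k.sum(),np.median(z[k]))
t=capture("top"); save(t,"t21",1.5)
for n in ["boat","bed_clip","nozzle_jar","glue_stick","screw_box","tin"]: print(n,[np.round(d["point"],3) for d in finder.tip_of(t,n)][:1])
E
```

```text
30.95 [ 0.4098 -0.2268  0.1739] F [ 1.  -1.3  0.4] open 0.0854 q [-0.81 -0.15 -0.81  0.6   0.43 -0.93]
handle top 805 85.64756468714762 [6.01219870e-04 8.56851208e+01]
cart top 29 65.42970651672482
scene handle 3 82.71750859815923
boat [array([0.467, 0.426, 0.   ])]
bed_clip [array([ 0.404, -0.003, -0.001])]
nozzle_jar [array([ 0.799,  0.046, -0.004])]
glue_stick [array([ 0.58 ,  0.004, -0.002])]
screw_box [array([ 0.639, -0.45 , -0.001])]
tin [array([ 0.559, -0.199,  0.043])]
```

View pics/w21.png

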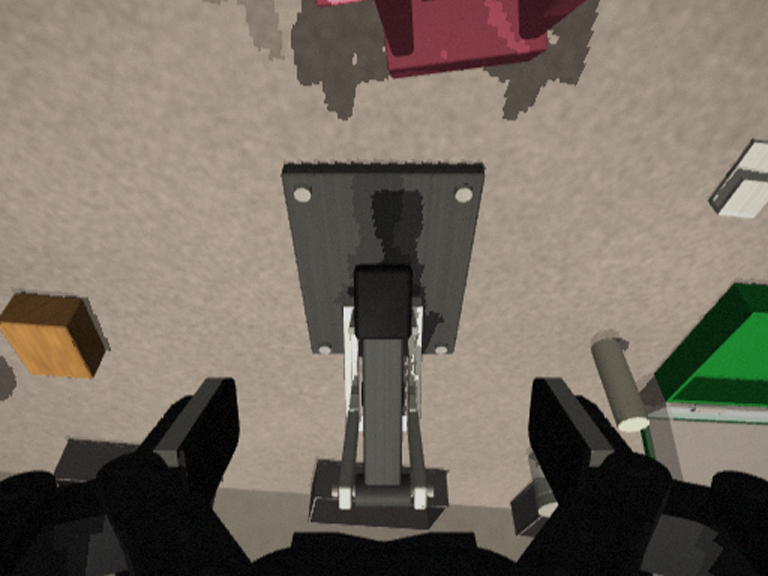

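View pics/s21.png

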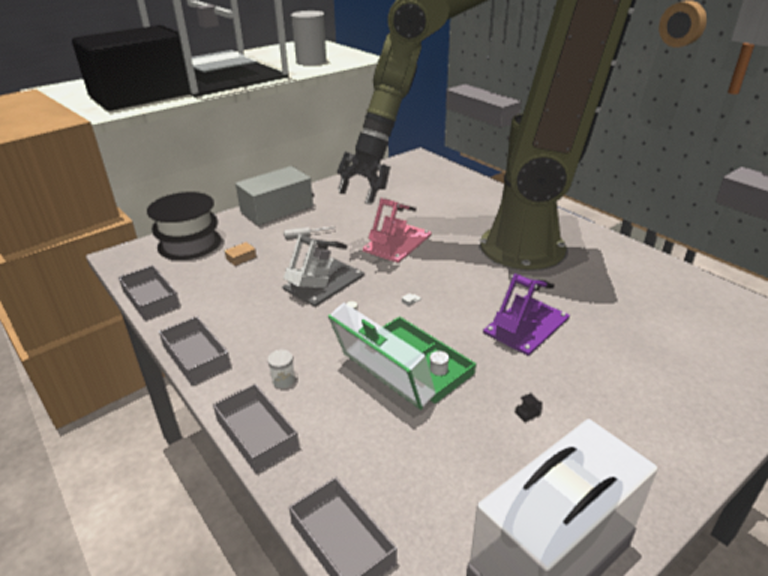

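View pics/s21c.png

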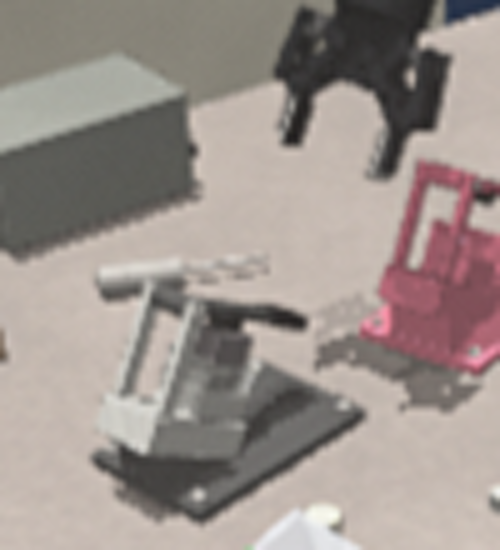

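View pics/t21.png

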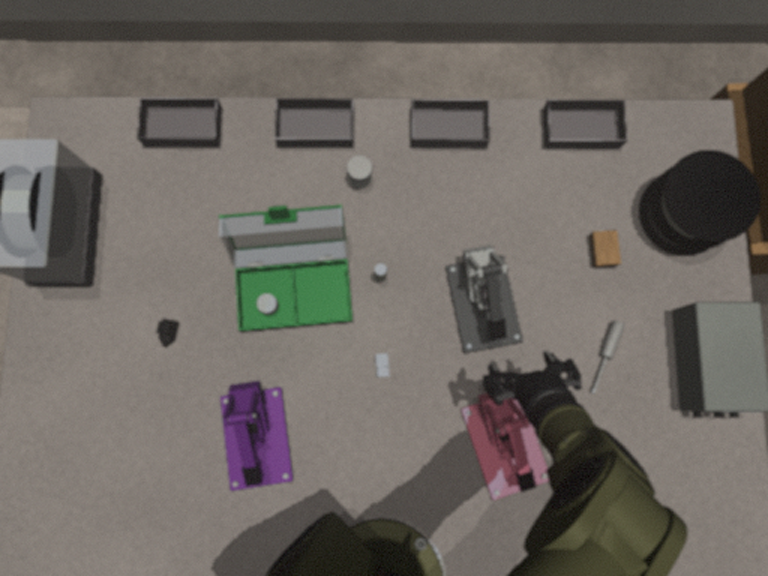

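```bash
python3 -c "
from rig import order; print(order.sign_off())"
```

```text
the job is handed in; nothing more can be done
None
```

The job is done and handed in at about 31 s of the 72 s allowed; the sign-off reports no verdict.

**What I did**
- I pinched the flap's tab and swung it to about 1.4 rad. When I let go, it fell back to its open stop.
- I lifted the cartridge out of the -y compartment and lowered it, tilted 30°, into the aluminium cradle's pocket. The pink and purple look-alikes were left alone.
- I let go with the clamp still open. The cartridge's top then measured 71.7 mm above the hard floor, against 72 mm expected, with no tilt.
- I pinched the clamp handle and followed its arc until the force rose to about 25 N at the stop. Then I released it and backed off.

**Last checks**
- **Clamp:** its arm lies parallel to the cradle's x axis (slope 0.0006). The upper face of its handle is at 85.6 mm, against 86 mm for fully closed.
- **Cartridge:** its top is at 65.4 mm, against 65.5 mm for home. Only 29 depth pixels show it past the clamp, so this reading is thin.
- **Flap and robot:** the flap is still open, and the gripper is clear, with about 1 N of noise on the wrist.
- **Other things:** the pictures show none of them moved or knocked over. The detector's positions for the glue stick and bed clip match earlier ones.

**Disagreements**
- The clamp angle worked out from the gripper's own position was off by about 0.1 rad, because I had pinched below the handle's centre. I used the force and the depth picture instead.
- In the last top view the detector placed "tin" at the cradle. The picture shows the tin still in its compartment.
- The scene camera's handle height of 82.7 mm came from only 3 pixels, so I ignored it.

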